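# Take the engraved brass plaque off its clamping fixture

## Task

The brass plaque is finished: unscrew every knurled nut from the fixture's studs and put the nuts in the wooden tray, then lift the plaque off the studs and lay it flat, engraved side up, in the middle of the cork mat and lined up with it. When the fixture is clear, press the green key on the keypad until you feel it push back firmly, to report the fixture free; do not press the red key, and leave the graver, the whetstone and the brass ring where they are.

Things in the scene. Friction and masses are not known exactly. Their poses are not given: they have to be found in the camera images.
- fixture: Fixed clamping fixture: steel base 100 x 240 x 15 mm (x, y, z), green riser 40 x 200 mm on it up to z = 40 mm, three upright threaded studs at y = -72, 0, +72 mm, 23 mm over the thread, tops 63 mm above the table. Origin: centre of the underside; y is its long axis. The plaque lies on the riser with the studs through its holes.
- stud0 (a point): Axis of the stud at y = -72 mm of the fixture, at the height of the plaque's upper face (45 mm above the table); the stud's top is 18 mm higher.
- stud1 (a point): The same for the middle stud.
- stud2 (a point): The same for the stud at y = +72 mm.
- plaque: Brass plaque 60 x 200 x 5 mm (x, y, z), 0.2 to 0.4 kg, with 28 mm square holes at y = -72, 0, +72 mm. Origin: centre of the underside; y long axis, z out of the engraved face. Overhangs the riser by 10 mm on each long side: grip it across its 60 mm width at the middle, the bare middle stud between the fingers; lift it 25 mm straight up to clear the studs.
- tray: Loose light wooden tray 170 x 120 x 22 mm (x, y, z), walls and floor 5 to 6 mm thick, 0.45 kg. Origin: centre of the underside.
- mat: Cork mat 130 x 260 x 5 mm (x, y, z), fixed to the table. Origin: centre of the underside; y is its long axis.
- key_green_top (a point): Centre of the top of the green key, 32 x 32 mm, on a keypad box 75 x 130 x 22 mm with its top face 26 mm above the table. The key goes down about 1 mm at 5 N and then stops; it registers when the fingertips press it with more than 4 N for 0.2 s.
- key_red_top (a point): Centre of the top of the red key, the same, 60 mm beside the green one. Not to be pressed.
- graver: Graver (dark wooden handle, steel blade), about 150 mm long, lying on the bench: leave it alone. Origin on the bench, in the middle of its length.
- stone: Grey whetstone 50 x 130 x 25 mm: leave it alone.
- bezel: Loose brass ring, 50 mm across, 6 mm thick: leave it alone.
- nut0: Knurled steel nut on stud0 (may be absent), round, 36 mm across, 34 mm high, 0.07 kg, hollow below, solid in its upper 13 mm: grip there. Origin: centre of the underside, z up its axis. Right-hand thread, 16.5 mm per turn: turned anticlockwise from above it rises off the plaque and is free after about 0.77 turn (4.8 rad, 12 mm up). Turns easily, stays where left, about 1 mm of play.
- nut1: Knurled steel nut on stud1 (may be absent), round, 36 mm across, 34 mm high, 0.07 kg, hollow below, solid in its upper 13 mm: grip there. Origin: centre of the underside, z up its axis. Right-hand thread, 16.5 mm per turn: turned anticlockwise from above it rises off the plaque and is free after about 0.77 turn (4.8 rad, 12 mm up). Turns easily, stays where left, about 1 mm of play.
- nut2: Knurled steel nut on stud2 (may be absent), round, 36 mm across, 34 mm high, 0.07 kg, hollow below, solid in its upper 13 mm: grip there. Origin: centre of the underside, z up its axis. Right-hand thread, 16.5 mm per turn: turned anticlockwise from above it rises off the plaque and is free after about 0.77 turn (4.8 rad, 12 mm up). Turns easily, stays where left, about 1 mm of play.
- key_green: The green key itself (32 x 32 x 3 mm); origin: centre of its underside.
- key_red: The red key itself (32 x 32 x 3 mm); origin: centre of its underside.
Not all that is in view belongs to the job. Leave any orange look-alike of the nut0 alone.

How it is judged:
By the outcome, as a careful person would: the job done as asked, in the order asked, and still so for the second after the job is handed in, with the robot touching nothing.
Of nut0, nut1, nut2 only 2 to 3 are there at a start; the rules pass over those that are not, and their reading is None.
At some moment in a run one of tray may be knocked a few centimetres aside while the robot is not near it.
Once in a run the grip may slacken for a moment while it holds something.
It also fails if it takes over 210 s, if anything falls off the work surface, if the arm or the gripper's body presses on something with over 40 N, if the wrist force passes 120 N, or if a joint passes its speed limit or range.

## Robot

A 6-joint arm with a two-finger parallel gripper is mounted at the origin on the work surface. World frame = base frame: x ahead of the robot, y to its left, z up, the work surface at z = 0. Lengths are in m, angles in rad, forces in N, time in s.
With the tool pointing down it reaches from about 0.375 to 0.975 m from the base axis. Payload 3.8 kg.
Tool frame: the origin (TCP) lies midway between the tips of the shut fingers; the grasp point (between the pads) lies 19 mm behind it (arm.tcp_to_grasp is the distance from the TCP to the grasp point, in m); z points along the fingers, y is the line along which they close (so a half turn about z gives the same grasp; the last joint's range is limited). The gripper opens to 85 mm and grips with 20 to 120 N. Pads are 22 mm wide; open, the fingers measure 114 mm over their backs; the gripper's body (76 mm by 85 mm) begins 54 mm behind the grasp point. The pads swing forward as they close: fully open they stand 13 mm farther back than shut.
Start: joints at [-1.154, 0.264, 1.604, -0, 1.274, -0.037], TCP at [0.296, -0.607, 0.231] pointing down, gripper open.
Joint ranges: [-2.63, 2.63], [-0.94, 2.18], [0.31, 2.57], [-1.31, 4.45], [0, 2.66], [-2.55, 2.55]. Speed limits (rad/s): [2.57, 2.57, 3.14, 3.14, 3.14, 3.14].

## Interface

Orientations are given as a rotation vector (axis times angle).
In Python, from rig import arm gives the robot as it stands. The module is installed in compiled form; this text tells all that it offers.
- The arm moves only by the tool arm_command, never from a script. Its argument "moves" is a list of rows, each an object with "linear": the shift along the world's x, y, z in m, a list of three; "spin": the turn about the world's z in degrees. A call has 1 to 10 rows; each row is the pose to reach, as a shift and turn from the pose commanded when the call began; what a row does not reach only later rows make up. A row lasts 1/10 s, in which the tool goes at most 50 mm and 8.59 degrees, less where a joint would pass 70% of its speed; a pose out of reach is approached as far as the arm can. A call with a gripper value outside its range is refused whole. "hand" is the closure, from 0 (fully open) to 1 (shut), set as the call begins (left out, the last holds). The fingers move at their own pace and stop on an object; "squeeze" is the grip in N (left out, the last holds). Time passes only in rows, so rows that repeat a pose let the fingers close. It gives the time, the measured TCP pose, the force, the opening and the grip force at its end, in the units of the state.
- arm.read_state(): the state, without advancing time (a new reading comes with each control period).
- arm.snapshot(name): name is "scene" or "top" or "wrist"; returns a dict with "color" (420x560x3 uint8, red, green, blue), "intrinsics" (3x3 intrinsics, pixels), "T" (4x4, takes a point from camera to world coordinates); the wrist camera has in their place "mount" (4x4, takes a point from camera to tool coordinates, whose origin is the TCP and whose axes are the flange's). Camera axes: x right, y up, looking along -z (the intrinsics and any distortion apply to the point x, -y, -z); pixel columns grow to the right and rows downward; lengths in m; the calibration is good to about 2 mm. A picture is of the moment at which its call begins: read the wrist's pose just before it. There is no depth.
- arm.job_done(): hands the job in; it is judged then, once.
The state is a dict: "clock": time; "qpos": joint angles; "dq": joint speeds; "joint_efforts": joint torques, N m; "tcp_pos": TCP position; "tool_rot": TCP orientation; "contact_force": force on the tool from outside, world axes, zero at the start; "wrist_torque": the same for the moment, N m; "finger_gap": finger opening in m; "grasp_force": force on a finger pad.
Only numpy, scipy, OpenCV 4.12 (cv2) and the standard library are available. Lean on these libraries where they do the work, as an engineer would, in place of code of your own. Each camera call takes 0.05 s, during which the arm holds its last target. There are 200 camera calls.

## Working session

There is one attempt and no reset: what is moved stays moved. The work goes in short steps, Python scripts to look and compute and a tool call to move; the robot and the scene stay as the last step left them, time stands still between calls to the robot, and variables do not carry over. Pictures are saved under pics/ and viewed, at most 14 in all, crops included, and the job is handed in when it is done.

Besides the shell and the picture viewer there is one more tool, called as name([rows], argument=value, ...), one row to a line, values as JSON. arm_command: Moves the arm, as the interface text tells. Its arguments: {"type":"object","properties":{"moves":{"type":"array"},"hand":{"type":"number"},"squeeze":{"type":"number"}},"required":["moves"]}

```bash
mkdir -p pics
cat > h.py <<'E'
from rig import arm
import numpy as np, cv2
from scipy.spatial.transform import Rotation as R
def snap(n,f):
    s=arm.read_state(); p=arm.snapshot(n); cv2.imwrite(f'pics/{f}.png',p['color'][:,:,::-1])
    if 'T' in p: T=p['T']
    else:
        M=np.eye(4); M[:3,:3]=R.from_rotvec(s['tool_rot']).as_matrix(); M[:3,3]=s['tcp_pos']; T=M@p['mount']
    np.savez(f'pics/{f}.npz',K=p['intrinsics'],T=T)
    print({k:v for k,v in p.items() if k!='color'}.keys(), s['clock'])
def ray(f,u,v):
    d=np.load(f'pics/{f}.npz');K=d['K'];T=d['T']
    c=np.array([(u-K[0,2])/K[0,0],-(v-K[1,2])/K[1,1],-1]); return T[:3,3],T[:3,:3]@c
def at(f,u,v,z):
    o,r=ray(f,u,v); return (o+r*(z-o[2])/r[2]).round(4)
def tri(*obs):
    A=np.zeros((3,3));b=np.zeros(3)
    for f,u,v in obs:
        o,r=ray(f,u,v);r=r/np.linalg.norm(r);P=np.eye(3)-np.outer(r,r);A+=P;b+=P@o
    return np.linalg.solve(A,b).round(4)
def proj(f,p):
    d=np.load(f'pics/{f}.npz');K=d['K'];T=d['T'];c=T[:3,:3].T@(np.array(p)-T[:3,3]);c=c/-c[2]
    return (K[0,2]+K[0,0]*c[0]).round(1),(K[1,2]-K[1,1]*c[1]).round(1)
def crop(f,o,x0,y0,x1,y1,s):
    i=cv2.imread(f'pics/{f}.png')[y0:y1,x0:x1]; cv2.imwrite(f'pics/{o}.png',cv2.resize(i,None,fx=s,fy=s,interpolation=cv2.INTER_CUBIC))
E
python3 - <<'E'
from h import *
for n in('scene','top'): snap(n,n+'0')
print(arm.read_state()); print(np.load('pics/top0.npz')['T'],np.load('pics/top0.npz')['K'])
p=arm.snapshot('wrist'); print(p.keys(),p['mount'])
E
```

```text
dict_keys(['intrinsics', 'T']) 0.0
dict_keys(['intrinsics', 'T']) 0.05
{'clock': 0.1, 'qpos': array([-1.15387678e+00,  2.64678011e-01,  1.60524976e+00, -8.35008486e-07,
        1.27371086e+00, -3.68815806e-02]), 'dq': array([-0.00092371, -0.00375151, -0.00254913,  0.00103625, -0.00047497,
        0.0009525 ]), 'joint_efforts': array([ 5.68583127e-04, -5.16707325e+01, -3.68589306e+01, -5.54913743e-05,
        6.31052055e-03, -1.64654944e-05]), 'tcp_pos': array([ 0.29564811, -0.60606476,  0.23007974]), 'tool_rot': array([-3.05911070e+00, -7.06276757e-01,  6.07860009e-04]), 'contact_force': array([ 0.33536322, -0.73381303, -0.25255322]), 'wrist_torque': array([-0.01148977,  0.02052415, -0.02988607]), 'grasp_force': 0.0, 'finger_gap': 0.0854211642119586}
[[ 0.00824041  0.99698749 -0.07712351  0.51794268]
 [-0.99948539  0.00582087 -0.03154463 -0.01750508]
 [-0.03100068  0.07734376  0.9965224   0.80159444]
 [ 0.          0.          0.          1.        ]] [[395.95312668   0.         282.14792964]
 [  0.         395.95312668 209.95840739]
 [  0.           0.           1.        ]]
dict_keys(['color', 'intrinsics', 'mount']) [[ 1.34345126e-03  9.45355607e-01  3.26038297e-01  8.35603758e-02]
 [ 9.99999081e-01 -1.33013883e-03 -2.63759879e-04  3.80769618e-04]
 [ 1.84329320e-04  3.26038352e-01 -9.45356525e-01 -1.44123138e-01]
 [ 0.00000000e+00  0.00000000e+00  0.00000000e+00  1.00000000e+00]]
```

View pics/top0.png

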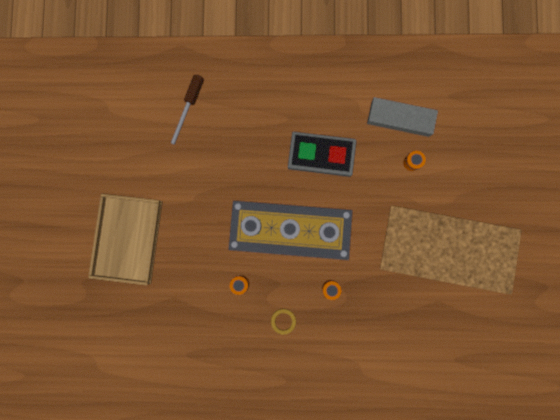

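View pics/scene0.png

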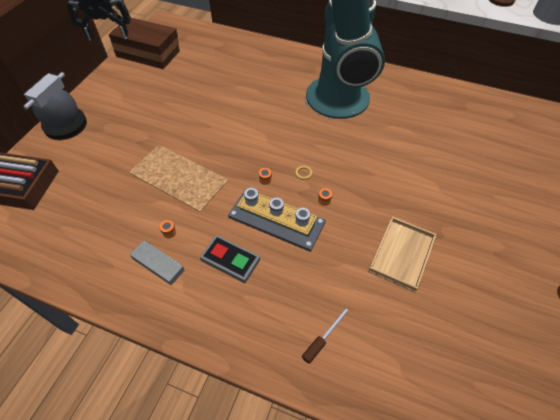

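The top view shows three grey nuts on the studs at (251,226), (290,229) and (329,232), the tray at (125,240) and the mat at (451,249). The keys are green (307,151) and red (338,155). Three orange look-alikes lie loose at (239,285), (332,290) and (416,160). The nuts meant are the grey ones on the studs, so I'll confirm that in an enlarged crop.

Run:
```python
from h import *
crop('top0','c1',220,130,370,270,4); crop('scene0','c2',190,150,350,290,4)
a=cv2.imread('pics/c1.png');b=cv2.imread('pics/c2.png');
a=a[:560];b=b[:560]
w=cv2.imread('pics/top0.png')
cv2.imwrite('pics/c3.png',cv2.resize(np.hstack([a,b]),None,fx=.64,fy=.64))
crop('top0','c1',220,190,360,270,5.7)
crop('scene0','c2',215,170,345,265,6)
```

```text
(no output)
```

View pics/c1.png

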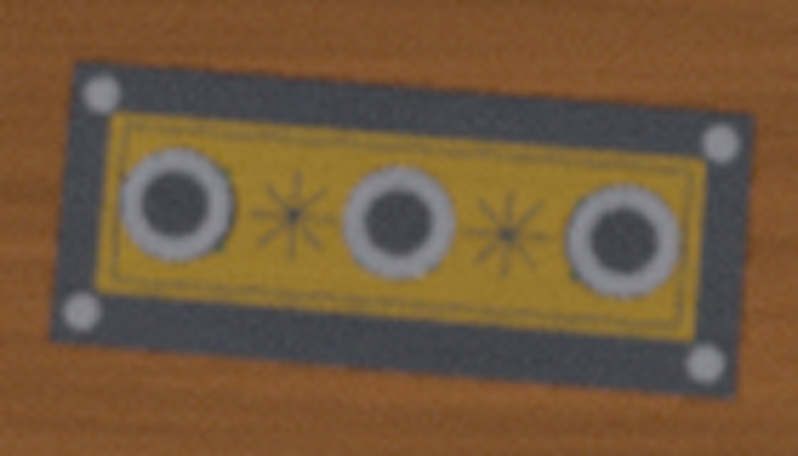

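View pics/c2.png

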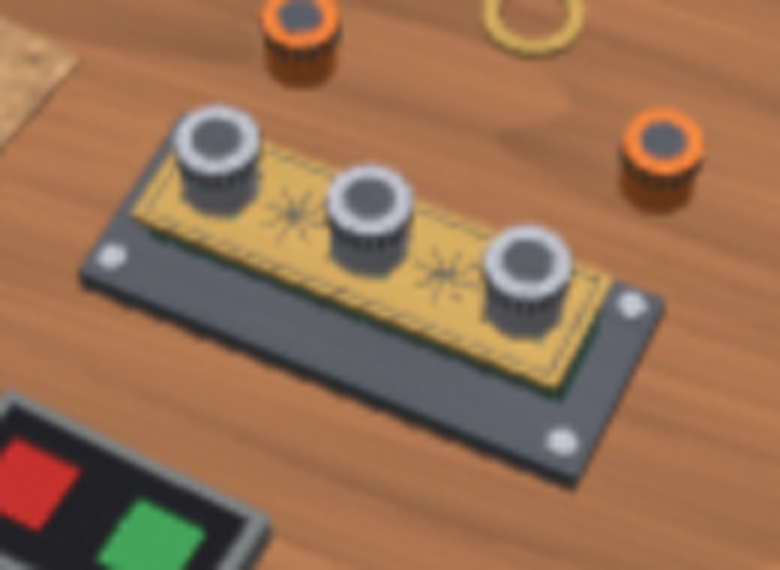

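The crops confirm it: three grey knurled nuts sit on the studs, at c1 pixels (176,205), (399,222), (623,241) and c2 pixels (217,139), (369,201), (527,262). The orange ones are loose on the bench.

Run:
```python
from h import *
a=[(176,205),(399,222),(623,241)][::1]; b=[(527,262),(369,201),(217,139)]
for p,q in zip(a,b):
    print('nut',tri(('top0',p[0]/5.7+219.6,p[1]/5.7+189.6),('scene0',q[0]/6+214.6,q[1]/6+169.6)), at('top0',p[0]/5.7+219.6,p[1]/5.7+189.6,.079))
for n,z,c in(('fix',.015,[(77,62),(752,116),(735,398),(50,340)]),('plq',.045,[(112,112),(708,158),(694,341),(95,293)])):
    P=np.array([at('top0',x/5.7+219.6,y/5.7+189.6,z) for x,y in c]); d=(P[1]+P[2]-P[0]-P[3])/2
    print(n,P.mean(0),np.hypot(*d[:2]),'axis(-y) yaw',np.degrees(np.arctan2(d[0],-d[1])))
for n,z,c in(('mat',.005,[(389,208),(520,229),(512,291),(382,270)]),('tray',.022,[(102,195),(160,199),(149,284),(91,279)])):
    P=np.array([at('top0',x,y,z) for x,y in c]); d=(P[1]+P[2]-P[0]-P[3])/2;e=(P[2]+P[3]-P[0]-P[1])/2
    print(n,P.mean(0),np.linalg.norm(d),np.linalg.norm(e),np.degrees(np.arctan2(d[0],-d[1])))
print('green',tri(('top0',307,151),('scene0',240,261)),at('top0',307,151,.029),'red',at('top0',338,155,.029))
s=arm.read_state();print(s['tcp_pos'],R.from_rotvec(s['tool_rot']).as_matrix().round(3))
```

```text
nut [0.5447 0.0642 0.076 ] [0.5449 0.0631 0.079 ]
nut [ 0.5397 -0.0076  0.0758] [ 0.5399 -0.0085  0.079 ]
nut [ 0.5341 -0.0792  0.0771] [ 0.5344 -0.0799  0.079 ]
fix [ 0.539725 -0.00865   0.015   ] 0.23746431837225568 axis(-y) yaw -4.286747269997277
plq [ 0.539775 -0.0087    0.045   ] 0.20070650836482606 axis(-y) yaw -4.071379530073833
mat [ 0.5036  -0.32565  0.005  ] 0.25679417828291984 0.12346092499248495 -8.758036683767001
tray [0.518675 0.318475 0.022   ] 0.11741944046877414 0.16846918115786047 -3.88223769414406
green [ 0.6963 -0.0403  0.0211] [ 0.6949 -0.0412  0.029 ] red [ 0.687  -0.1023  0.029 ]
[ 0.29564167 -0.60617071  0.23023277] [[ 0.899  0.438 -0.001]
 [ 0.438 -0.899  0.002]
 [ 0.    -0.002 -1.   ]]
```

arm_command([
  {"linear": [0.125, 0.335, 0], "spin": -35},
  {"linear": [0.125, 0.335, 0], "spin": -35},
  {"linear": [0.125, 0.335, 0], "spin": -35},
  {"linear": [0.125, 0.335, 0], "spin": -35},
  {"linear": [0.125, 0.335, 0], "spin": -35},
  {"linear": [0.125, 0.335, 0], "spin": -35},
  {"linear": [0.125, 0.335, 0], "spin": -35},
  {"linear": [0.125, 0.335, 0], "spin": -35},
  {"linear": [0.125, 0.335, 0], "spin": -35},
])

```text
clock: 1.05
tcp_pos: [0.4213, -0.2703, 0.2312]
tool_rot: [3.132, -0.241, -0.0]
contact_force: [-0.4, -0.9, -0.6]
finger_gap: 0.0855
grasp_force: 0.0
```

arm_command([
  {"linear": [0.124, 0.335, 0], "spin": -36},
  {"linear": [0.124, 0.335, 0], "spin": -36},
  {"linear": [0.124, 0.335, 0], "spin": -36},
  {"linear": [0.124, 0.335, 0], "spin": -36},
  {"linear": [0.124, 0.335, 0], "spin": -36},
  {"linear": [0.124, 0.335, 0], "spin": -36},
  {"linear": [0.124, 0.335, 0], "spin": -36},
  {"linear": [0.124, 0.335, 0], "spin": -36},
  {"linear": [0.124, 0.335, 0], "spin": -36},
  {"linear": [0.124, 0.335, 0], "spin": -36},
], hand=0.42, squeeze=60)

```text
clock: 2.05
tcp_pos: [0.5453, 0.0621, 0.2308]
tool_rot: [2.901, -1.201, -0.001]
contact_force: [-1.0, -0.9, 0.4]
finger_gap: 0.0497
grasp_force: 0.0
```

Run:
```python
from h import *
snap('wrist','w1'); s=arm.read_state(); print(s['tcp_pos'],s['qpos'],s['finger_gap'],s['contact_force'])
for p in [(.5449,.0635,.079),(.5398,-.008,.079),(.5344,-.0797,.079)]: print(proj('w1',p))
i=cv2.imread('pics/w1.png'); cv2.imwrite('pics/w1b.png',cv2.resize(i,(800,600)))
```

```text
dict_keys(['intrinsics', 'mount']) 2.05
[0.54502677 0.06159834 0.23080735] [ 6.78063479e-02  2.58348915e-02  1.87556792e+00 -1.12823736e-03
  1.24122960e+00  2.42539753e+00] 0.04948624390800443 [ 0.38467155 -0.34283533  0.7874218 ]
(np.float64(276.1), np.float64(188.6))
(np.float64(341.1), np.float64(134.4))
(np.float64(413.6), np.float64(74.4))
```

View pics/w1b.png

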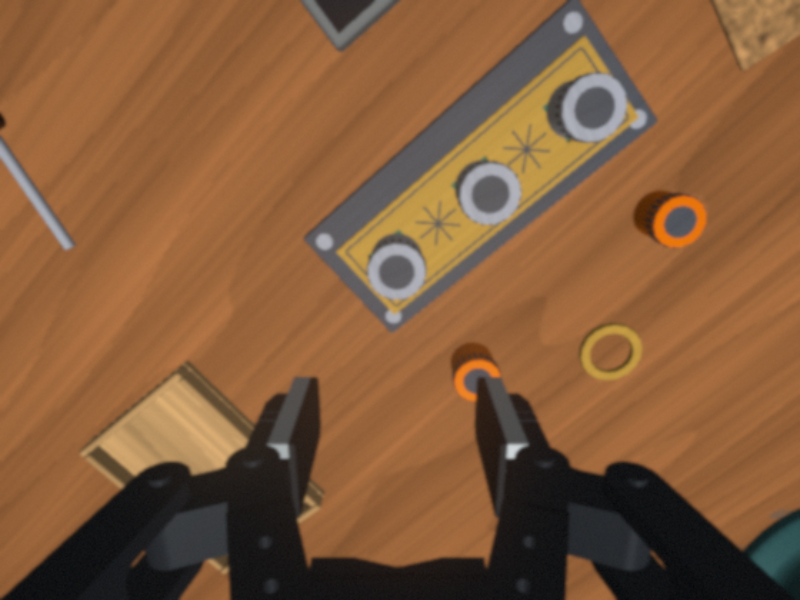

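The wrist view shows the nut tops at w1b pixels (396,271), (490,193) and (594,108), within 2 px of the prediction. The fingers are about 50 mm apart.

Run:
```python
from h import *
T=[(176,205),(399,222),(623,241)];S=[(527,262),(369,201),(217,139)];W=[(396,271),(490,193),(594,108)]
for t,q,w in zip(T,S,W):
    o=[('w1',w[0]*.7-.15,w[1]*.7-.15),('top0',t[0]/5.7+219.6,t[1]/5.7+189.6),('scene0',q[0]/6+214.6,q[1]/6+169.6)]
    print(tri(*o),[at(*x,.079) for x in o])
```

```text
[0.5441 0.0641 0.0759] [array([0.5436, 0.0635, 0.079 ]), array([0.5449, 0.0631, 0.079 ]), array([0.5463, 0.0654, 0.079 ])]
[ 0.5389 -0.0081  0.0755] [array([ 0.5384, -0.0088,  0.079 ]), array([ 0.5399, -0.0085,  0.079 ]), array([ 0.5415, -0.006 ,  0.079 ])]
[ 0.5335 -0.0797  0.0775] [array([ 0.5326, -0.0804,  0.079 ]), array([ 0.5344, -0.0799,  0.079 ]), array([ 0.5351, -0.0777,  0.079 ])]
```

arm_command([
  {"linear": [0, 0.001, -0.03], "spin": -3},
  {"linear": [0, 0.001, -0.06], "spin": -3},
  {"linear": [0, 0.001, -0.09], "spin": -3},
  {"linear": [0, 0.001, -0.12], "spin": -3},
  {"linear": [0, 0.001, -0.12], "spin": -3},
  {"linear": [0, 0.001, -0.12], "spin": -3},
])

```text
clock: 2.7
tcp_pos: [0.5445, 0.0627, 0.1112]
tool_rot: [2.868, -1.28, -0.002]
contact_force: [0.2, -0.5, 0.5]
finger_gap: 0.0497
grasp_force: 0.0
```

Run:
```python
from h import *
for i in range(3):
  s=arm.read_state(); print(s['tcp_pos'].round(4),s['qpos'].round(3),s['contact_force'].round(1))
```

```text
[0.5445 0.0627 0.1112] [ 0.069  0.133  1.994 -0.     1.016  2.48 ] [ 0.2 -0.5  0.5]
[0.5445 0.0627 0.1112] [ 0.069  0.133  1.994 -0.     1.016  2.48 ] [ 0.2 -0.5  0.5]
[0.5445 0.0627 0.1112] [ 0.069  0.133  1.994 -0.     1.016  2.48 ] [ 0.2 -0.5  0.5]
```

arm_command([
  {"linear": [0, 0.0005, -0.02], "spin": 0},
  {"linear": [0, 0.0005, -0.035], "spin": 0},
  {"linear": [0, 0.0005, -0.05], "spin": 0},
  {"linear": [0, 0.0005, -0.06], "spin": 0},
  {"linear": [0, 0.0005, -0.06], "spin": 0},
  {"linear": [0, 0.0005, -0.06], "spin": 0},
])

```text
clock: 3.3
tcp_pos: [0.5449, 0.0648, 0.0512]
tool_rot: [2.87, -1.278, -0.0]
contact_force: [0.1, 0.3, 0.1]
finger_gap: 0.0499
grasp_force: 0.0
```

arm_command([
  {"linear": [0, 0, 0], "spin": 0},
  {"linear": [0, 0, 0], "spin": 0},
  {"linear": [0, 0, 0], "spin": 0},
  {"linear": [0, 0, 0], "spin": 0},
  {"linear": [0, 0, 0], "spin": 0},
  {"linear": [0, 0, 0], "spin": 0},
], hand=1, squeeze=60)

```text
clock: 3.9
tcp_pos: [0.5453, 0.0647, 0.0523]
tool_rot: [-2.87, 1.277, -0.001]
contact_force: [-2.5, -2.0, 6.5]
finger_gap: 0.0339
grasp_force: 59.3
```

arm_command([
  {"linear": [0, 0, 0.0004], "spin": 8.5},
  {"linear": [0, 0, 0.0008], "spin": 17},
  {"linear": [0, 0, 0.0012], "spin": 25.5},
  {"linear": [0, 0, 0.0016], "spin": 34},
  {"linear": [0, 0, 0.002], "spin": 42.5},
  {"linear": [0, 0, 0.0023], "spin": 51},
  {"linear": [0, 0, 0.0027], "spin": 59.5},
  {"linear": [0, 0, 0.0031], "spin": 68},
  {"linear": [0, 0, 0.0035], "spin": 76.5},
  {"linear": [0, 0, 0.0039], "spin": 85},
])

```text
clock: 4.9
tcp_pos: [0.5452, 0.0649, 0.0557]
tool_rot: [2.976, 1.006, 0.001]
contact_force: [-0.5, -0.7, 2.2]
finger_gap: 0.0344
grasp_force: 59.3
```

arm_command([
  {"linear": [0, 0, 0.0004], "spin": 8.5},
  {"linear": [0, 0, 0.0008], "spin": 17},
  {"linear": [0, 0, 0.0012], "spin": 25.5},
  {"linear": [0, 0, 0.0016], "spin": 34},
  {"linear": [0, 0, 0.002], "spin": 42.5},
  {"linear": [0, 0, 0.0023], "spin": 51},
  {"linear": [0, 0, 0.0027], "spin": 59.5},
  {"linear": [0, 0, 0.0031], "spin": 68},
  {"linear": [0, 0, 0.0035], "spin": 76.5},
  {"linear": [0, 0, 0.0039], "spin": 85},
])

```text
clock: 5.9
tcp_pos: [0.5446, 0.0649, 0.0595]
tool_rot: [-1.515, -2.752, 0.0]
contact_force: [-2.6, -0.5, 4.4]
finger_gap: 0.0338
grasp_force: 59.4
```

arm_command([
  {"linear": [0, 0, 0.0004], "spin": 8.5},
  {"linear": [0, 0, 0.0008], "spin": 17},
  {"linear": [0, 0, 0.0012], "spin": 25.5},
  {"linear": [0, 0, 0.0016], "spin": 34},
  {"linear": [0, 0, 0.002], "spin": 42.5},
  {"linear": [0, 0, 0.0023], "spin": 51},
  {"linear": [0, 0, 0.0027], "spin": 59.5},
  {"linear": [0, 0, 0.0031], "spin": 68},
  {"linear": [0, 0, 0.0035], "spin": 76.5},
  {"linear": [0, 0, 0.0039], "spin": 85},
])

```text
clock: 6.9
tcp_pos: [0.5446, 0.0647, 0.0634]
tool_rot: [0.742, -3.052, 0.0]
contact_force: [-3.5, -2.4, 4.2]
finger_gap: 0.0341
grasp_force: 59.5
```

arm_command([
  {"linear": [0, 0, 0.0004], "spin": 8.5},
  {"linear": [0, 0, 0.0008], "spin": 17},
  {"linear": [0, 0, 0.0012], "spin": 25.5},
  {"linear": [0, 0, 0.0012], "spin": 29},
  {"linear": [0, 0, 0.0012], "spin": 29},
])

```text
clock: 7.4
tcp_pos: [0.5449, 0.0647, 0.0648]
tool_rot: [-1.475, 2.774, -0.0]
contact_force: [-2.5, -1.6, 5.4]
finger_gap: 0.0338
grasp_force: 59.5
```

Run:
```python
from h import *
s=arm.read_state(); print(s['qpos'].round(3),s['wrist_torque'])
```

```text
[ 0.073  0.19   2.027 -0.     0.924 -2.475] [-0.28849377  0.54386612 -0.05072801]
```

arm_command([
  {"linear": [0, 0, 0.002], "spin": 0},
  {"linear": [0, 0, 0.004], "spin": 0},
  {"linear": [0, 0, 0.006], "spin": 0},
  {"linear": [0, 0, 0.008], "spin": 0},
  {"linear": [0, 0, 0.008], "spin": 0},
])

```text
clock: 7.9
tcp_pos: [0.5455, 0.065, 0.0726]
tool_rot: [-1.474, 2.773, -0.001]
contact_force: [-0.6, 0.3, -0.6]
finger_gap: 0.0343
grasp_force: 59.7
```

```bash
cat >> h.py <<'E'
def trayfind(f):
    # loose estimate of wooden tray: pixels differing from the table? use bright desaturated wood colour
    pass
E
python3 - <<'E'
from h import *
snap('top','t1'); a=cv2.imread('pics/t1.png'); hsv=cv2.cvtColor(a,cv2.COLOR_BGR2HSV)
print(hsv[240,125],hsv[330,125],hsv[240,105])
b=cv2.imread('pics/top0.png'); d=cv2.absdiff(a,b).max(2)[150:330,60:200]; print((d>40).sum())
E
```

```text
dict_keys(['intrinsics', 'T']) 7.9
[ 18 121 154] [47 19 92] [ 17 114 166]
6911
```

arm_command([
  {"linear": [0, 0, 0.015], "spin": 0},
  {"linear": [0, 0, 0.03], "spin": 0},
  {"linear": [0, 0, 0.04], "spin": 0},
  {"linear": [0, 0, 0.04], "spin": 0},
])

```text
clock: 8.35
tcp_pos: [0.5472, 0.065, 0.1154]
tool_rot: [-1.472, 2.769, -0.004]
contact_force: [0.7, 0.2, -0.6]
finger_gap: 0.0337
grasp_force: 59.7
```

View pics/t1.png

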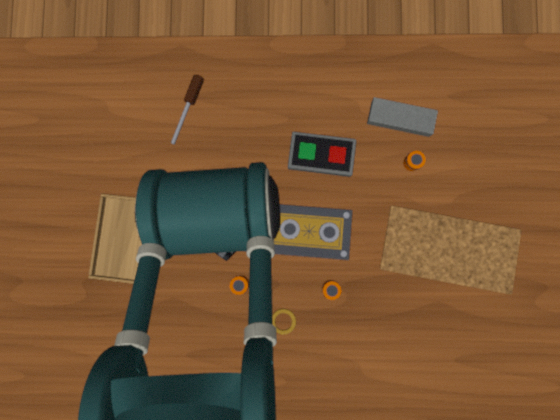

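arm_command([
  {"linear": [-0.008, 0.028, 0], "spin": -7},
  {"linear": [-0.016, 0.057, 0], "spin": -14},
  {"linear": [-0.024, 0.085, 0], "spin": -21},
  {"linear": [-0.032, 0.114, 0], "spin": -28},
  {"linear": [-0.04, 0.142, 0], "spin": -35},
  {"linear": [-0.048, 0.171, 0], "spin": -42},
  {"linear": [-0.056, 0.2, 0], "spin": -49},
  {"linear": [-0.064, 0.228, 0], "spin": -56},
  {"linear": [-0.072, 0.257, 0], "spin": -60},
  {"linear": [-0.072, 0.257, 0], "spin": -60},
])

```text
clock: 9.35
tcp_pos: [0.472, 0.3248, 0.1123]
tool_rot: [0.106, 3.14, 0.002]
contact_force: [-0.4, -0.4, -0.5]
finger_gap: 0.034
grasp_force: 59.8
```

arm_command([
  {"linear": [0, 0, -0.03], "spin": 0},
  {"linear": [0, 0, -0.06], "spin": 0},
  {"linear": [0, 0, -0.085], "spin": 0},
  {"linear": [0, 0, -0.085], "spin": 0},
  {"linear": [0, 0, -0.085], "spin": 0},
])

```text
clock: 9.85
tcp_pos: [0.4727, 0.3211, 0.027]
tool_rot: [-0.11, -3.139, 0.002]
contact_force: [0.1, -0.1, 0.2]
finger_gap: 0.0342
grasp_force: 59.8
```

Wrist check that the tray is below me and the nut is inside, then lower.

arm_command([
  {"linear": [0, 0, -0.006], "spin": 0},
  {"linear": [0, 0, -0.012], "spin": 0},
  {"linear": [0, 0, -0.012], "spin": 0},
  {"linear": [0, 0, -0.012], "spin": 0},
])

```text
clock: 10.25
tcp_pos: [0.4731, 0.3219, 0.0156]
tool_rot: [0.109, 3.139, 0.0]
contact_force: [0.4, -0.0, -0.7]
finger_gap: 0.0343
grasp_force: 59.8
```

arm_command([
  {"linear": [0, 0, -0.001], "spin": 0},
  {"linear": [0, 0, -0.002], "spin": 0},
  {"linear": [0, 0, -0.0025], "spin": 0},
  {"linear": [0, 0, -0.0025], "spin": 0},
])

```text
clock: 10.65
tcp_pos: [0.4731, 0.322, 0.0134]
tool_rot: [0.11, 3.139, 0.0]
contact_force: [-0.8, -0.8, 4.8]
finger_gap: 0.034
grasp_force: 60.4
```

arm_command([
  {"linear": [0, 0, 0], "spin": 0},
  {"linear": [0, 0, 0], "spin": 0},
  {"linear": [0, 0, 0], "spin": 0},
  {"linear": [0, 0, 0], "spin": 0},
], hand=0.42)

```text
clock: 11.05
tcp_pos: [0.4728, 0.3217, 0.0125]
tool_rot: [-0.11, -3.139, 0.0]
contact_force: [-0.3, -0.5, 0.7]
finger_gap: 0.0494
grasp_force: 0.0
```

arm_command([
  {"linear": [0, 0, 0.02], "spin": 0},
  {"linear": [0, 0, 0.05], "spin": 0},
  {"linear": [0, 0, 0.09], "spin": 0},
  {"linear": [0, 0, 0.13], "spin": 0},
  {"linear": [0, 0, 0.13], "spin": 0},
])

```text
clock: 11.55
tcp_pos: [0.4771, 0.3245, 0.1498]
tool_rot: [0.109, 3.129, 0.011]
contact_force: [0.2, 0.7, 0.5]
finger_gap: 0.0493
grasp_force: 0.0
```

Run:
```python
from h import *
snap('wrist','w2'); s=arm.read_state(); print(s['tcp_pos'],s['qpos'].round(3),s['finger_gap'])
for p in [(.473,.322,.0395),(.5187,.3185,.022),(.5394,-.0084,.079)]: print(proj('w2',p))
```

```text
dict_keys(['intrinsics', 'mount']) 11.55
[0.47554617 0.32345223 0.14683683] [ 0.554  0.139  1.915 -0.     1.079 -0.947] 0.04937855890449386
(np.float64(273.8), np.float64(195.9))
(np.float64(273.7), np.float64(241.0))
(np.float64(-170.9), np.float64(329.2))
```

View pics/w2.png

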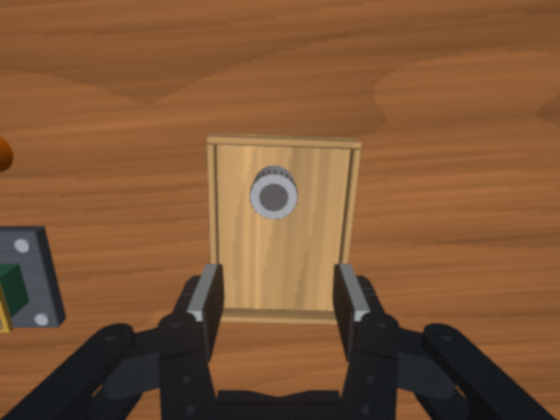

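Nut 2 stands upright in the tray at (274,196), as predicted. Next is nut 1.

arm_command([
  {"linear": [0.007, -0.033, 0], "spin": -8.5},
  {"linear": [0.013, -0.066, 0], "spin": -17},
  {"linear": [0.02, -0.099, 0], "spin": -25.5},
  {"linear": [0.027, -0.132, 0], "spin": -34},
  {"linear": [0.033, -0.165, 0], "spin": -42.5},
  {"linear": [0.04, -0.197, 0], "spin": -51},
  {"linear": [0.047, -0.23, 0], "spin": -59.5},
  {"linear": [0.053, -0.263, 0], "spin": -68},
  {"linear": [0.06, -0.296, 0], "spin": -76.5},
  {"linear": [0.067, -0.329, 0], "spin": -85},
])

```text
clock: 12.6
tcp_pos: [0.5388, -0.0085, 0.1409]
tool_rot: [-2.207, -2.232, 0.003]
contact_force: [0.3, 0.3, -0.7]
finger_gap: 0.0497
grasp_force: 0.0
```

arm_command([
  {"linear": [0, 0, 0], "spin": -85},
  {"linear": [0, 0, 0], "spin": -85},
  {"linear": [0, 0, 0], "spin": -85},
  {"linear": [0, 0, 0], "spin": -85},
  {"linear": [0, 0, 0], "spin": -85},
  {"linear": [0, 0, 0], "spin": -85},
  {"linear": [0, 0, 0], "spin": -85},
  {"linear": [0, 0, 0], "spin": -85},
  {"linear": [0, 0, 0], "spin": -85},
  {"linear": [0, 0, 0], "spin": -85},
])

```text
clock: 13.6
tcp_pos: [0.5386, -0.0071, 0.1407]
tool_rot: [-3.137, -0.155, 0.005]
contact_force: [0.1, 0.2, -0.5]
finger_gap: 0.0496
grasp_force: 0.0
```

arm_command([
  {"linear": [0, 0, 0], "spin": -61},
  {"linear": [0, 0, 0], "spin": -61},
  {"linear": [0, 0, 0], "spin": -61},
  {"linear": [0, 0, 0], "spin": -61},
  {"linear": [0, 0, 0], "spin": -61},
  {"linear": [0, 0, 0], "spin": -61},
  {"linear": [0, 0, 0], "spin": -61},
  {"linear": [0, 0, 0], "spin": -61},
  {"linear": [0, 0, 0], "spin": -61},
  {"linear": [0, 0, 0], "spin": -61},
])

```text
clock: 14.6
tcp_pos: [0.5394, -0.0072, 0.142]
tool_rot: [2.788, -1.447, -0.002]
contact_force: [0.8, 0.2, -0.7]
finger_gap: 0.0496
grasp_force: 0.0
```

Run:
```python
from h import *
s=arm.read_state(); print(s['tcp_pos'].round(4),s['qpos'].round(3))
```

```text
[ 0.5394 -0.0072  0.142 ] [-0.059  0.084  1.986 -0.     1.073  2.469]
```

arm_command([
  {"linear": [0.0005, 0, -0.03], "spin": 0},
  {"linear": [0.0005, 0, -0.05], "spin": 0},
  {"linear": [0.0005, 0, -0.065], "spin": 0},
  {"linear": [0.0005, 0, -0.08], "spin": 0},
  {"linear": [0.0005, 0, -0.09], "spin": 0},
  {"linear": [0.0005, 0, -0.09], "spin": 0},
  {"linear": [0.0005, 0, -0.09], "spin": 0},
])

```text
clock: 15.3
tcp_pos: [0.5407, -0.0072, 0.0529]
tool_rot: [-2.787, 1.45, -0.0]
contact_force: [0.4, 0.3, 0.4]
finger_gap: 0.0498
grasp_force: 0.0
```

arm_command([
  {"linear": [0, 0, 0], "spin": 0},
  {"linear": [0, 0, 0], "spin": 0},
  {"linear": [0, 0, 0], "spin": 0},
  {"linear": [0, 0, 0], "spin": 0},
  {"linear": [0, 0, 0], "spin": 0},
], hand=1, squeeze=60)

```text
clock: 15.8
tcp_pos: [0.5404, -0.0079, 0.0541]
tool_rot: [2.786, -1.449, 0.001]
contact_force: [-3.9, -2.5, 5.2]
finger_gap: 0.0341
grasp_force: 59.1
```

arm_command([
  {"linear": [0, 0, 0.0004], "spin": 8.5},
  {"linear": [0, 0, 0.0008], "spin": 17},
  {"linear": [0, 0, 0.0012], "spin": 25.5},
  {"linear": [0, 0, 0.0016], "spin": 34},
  {"linear": [0, 0, 0.002], "spin": 42.5},
  {"linear": [0, 0, 0.0023], "spin": 51},
  {"linear": [0, 0, 0.0027], "spin": 59.5},
  {"linear": [0, 0, 0.0031], "spin": 68},
  {"linear": [0, 0, 0.0035], "spin": 76.5},
  {"linear": [0, 0, 0.0039], "spin": 85},
])

```text
clock: 16.8
tcp_pos: [0.5408, -0.007, 0.0575]
tool_rot: [3.032, 0.822, 0.002]
contact_force: [-1.4, -0.0, 1.6]
finger_gap: 0.0339
grasp_force: 59.4
```

arm_command([
  {"linear": [0, 0, 0.0004], "spin": 8.5},
  {"linear": [0, 0, 0.0008], "spin": 17},
  {"linear": [0, 0, 0.0012], "spin": 25.5},
  {"linear": [0, 0, 0.0016], "spin": 34},
  {"linear": [0, 0, 0.002], "spin": 42.5},
  {"linear": [0, 0, 0.0023], "spin": 51},
  {"linear": [0, 0, 0.0027], "spin": 59.5},
  {"linear": [0, 0, 0.0031], "spin": 68},
  {"linear": [0, 0, 0.0035], "spin": 76.5},
  {"linear": [0, 0, 0.0039], "spin": 85},
])

```text
clock: 17.8
tcp_pos: [0.5395, -0.0069, 0.0612]
tool_rot: [-1.679, -2.653, 0.001]
contact_force: [-4.9, 0.9, 3.7]
finger_gap: 0.0341
grasp_force: 59.6
```

arm_command([
  {"linear": [0, 0, 0.0004], "spin": 8.5},
  {"linear": [0, 0, 0.0008], "spin": 17},
  {"linear": [0, 0, 0.0012], "spin": 25.5},
  {"linear": [0, 0, 0.0016], "spin": 34},
  {"linear": [0, 0, 0.002], "spin": 42.5},
  {"linear": [0, 0, 0.0023], "spin": 51},
  {"linear": [0, 0, 0.0027], "spin": 59.5},
  {"linear": [0, 0, 0.0031], "spin": 68},
  {"linear": [0, 0, 0.0035], "spin": 76.5},
  {"linear": [0, 0, 0.0039], "spin": 85},
])

```text
clock: 18.8
tcp_pos: [0.5394, -0.0074, 0.0651]
tool_rot: [0.555, -3.09, 0.0]
contact_force: [-4.2, -2.0, 5.2]
finger_gap: 0.034
grasp_force: 59.6
```

arm_command([
  {"linear": [0, 0, 0.0004], "spin": 8.5},
  {"linear": [0, 0, 0.0008], "spin": 17},
  {"linear": [0, 0, 0.0012], "spin": 25.5},
  {"linear": [0, 0, 0.0012], "spin": 29},
  {"linear": [0, 0, 0.0012], "spin": 29},
])

```text
clock: 19.3
tcp_pos: [0.5399, -0.0075, 0.0664]
tool_rot: [1.303, -2.858, 0.0]
contact_force: [-5.0, -1.6, 4.7]
finger_gap: 0.0336
grasp_force: 59.7
```

arm_command([
  {"linear": [0, 0, 0.002], "spin": 0},
  {"linear": [0, 0, 0.004], "spin": 0},
  {"linear": [0, 0, 0.006], "spin": 0},
  {"linear": [0, 0, 0.008], "spin": 0},
  {"linear": [0, 0, 0.008], "spin": 0},
])

```text
clock: 19.8
tcp_pos: [0.5419, -0.0069, 0.0746]
tool_rot: [-1.301, 2.856, -0.001]
contact_force: [-0.2, -1.0, -1.0]
finger_gap: 0.0339
grasp_force: 59.8
```

arm_command([
  {"linear": [0, 0, 0.015], "spin": 0},
  {"linear": [0, 0, 0.03], "spin": 0},
  {"linear": [0, 0, 0.04], "spin": 0},
  {"linear": [0, 0, 0.04], "spin": 0},
])

```text
clock: 20.2
tcp_pos: [0.5427, -0.0073, 0.1168]
tool_rot: [-1.301, 2.854, -0.004]
contact_force: [0.9, 0.0, -0.3]
finger_gap: 0.0338
grasp_force: 59.8
```

Run:
```python
from h import *
snap('top','t2'); a=cv2.imread('pics/t2.png');b=cv2.imread('pics/top0.png')
for x0,x1 in((60,95),(95,120),(120,140),(140,165)): print(x0,(cv2.absdiff(a,b).max(2)[170:310,x0:x1]>35).sum())
```

```text
dict_keys(['intrinsics', 'T']) 20.2
60 0
95 138
120 231
140 0
```

arm_command([
  {"linear": [-0.002, 0.036, 0], "spin": -6},
  {"linear": [-0.004, 0.073, 0], "spin": -12},
  {"linear": [-0.007, 0.11, 0], "spin": -18},
  {"linear": [-0.009, 0.147, 0], "spin": -24},
  {"linear": [-0.012, 0.184, 0], "spin": -30},
  {"linear": [-0.015, 0.22, 0], "spin": -36},
  {"linear": [-0.018, 0.257, 0], "spin": -42},
  {"linear": [-0.02, 0.294, 0], "spin": -48},
  {"linear": [-0.022, 0.33, 0], "spin": -53},
  {"linear": [-0.022, 0.33, 0], "spin": -53},
])

```text
clock: 21.25
tcp_pos: [0.5178, 0.3268, 0.1132]
tool_rot: [0.106, 3.14, 0.003]
contact_force: [-0.2, -1.1, -0.5]
finger_gap: 0.034
grasp_force: 60.0
```

arm_command([
  {"linear": [0, 0, -0.03], "spin": 0},
  {"linear": [0, 0, -0.06], "spin": 0},
  {"linear": [0, 0, -0.085], "spin": 0},
  {"linear": [0, 0, -0.095], "spin": 0},
  {"linear": [0, 0, -0.095], "spin": 0},
  {"linear": [0, 0, -0.095], "spin": 0},
])

```text
clock: 21.85
tcp_pos: [0.5188, 0.3225, 0.0188]
tool_rot: [0.11, 3.139, 0.0]
contact_force: [-0.3, -0.2, -0.4]
finger_gap: 0.0341
grasp_force: 60.4
```

arm_command([
  {"linear": [0, 0, -0.001], "spin": 0},
  {"linear": [0, 0, -0.002], "spin": 0},
  {"linear": [0, 0, -0.003], "spin": 0},
  {"linear": [0, 0, -0.0035], "spin": 0},
  {"linear": [0, 0, -0.0035], "spin": 0},
])

```text
clock: 22.35
tcp_pos: [0.5185, 0.3229, 0.0152]
tool_rot: [0.109, 3.139, 0.0]
contact_force: [0.9, -0.9, -0.4]
finger_gap: 0.034
grasp_force: 60.4
```

arm_command([
  {"linear": [0, 0, 0], "spin": 0},
  {"linear": [0, 0, 0], "spin": 0},
  {"linear": [0, 0, 0], "spin": 0},
  {"linear": [0, 0, 0], "spin": 0},
], hand=0.42)

```text
clock: 22.75
tcp_pos: [0.5185, 0.3229, 0.0151]
tool_rot: [0.11, 3.14, 0.0]
contact_force: [0.4, -0.3, -0.1]
finger_gap: 0.0498
grasp_force: 0.0
```

arm_command([
  {"linear": [0, 0, 0.02], "spin": 0},
  {"linear": [0, 0, 0.05], "spin": 0},
  {"linear": [0, 0, 0.09], "spin": 0},
  {"linear": [0, 0, 0.13], "spin": 0},
  {"linear": [0, 0, 0.13], "spin": 0},
])

```text
clock: 23.25
tcp_pos: [0.5228, 0.3253, 0.1528]
tool_rot: [0.109, 3.129, 0.011]
contact_force: [1.5, 0.5, 0.4]
finger_gap: 0.0497
grasp_force: 0.0
```

arm_command([
  {"linear": [0.0015, -0.04, 0], "spin": -8.5},
  {"linear": [0.003, -0.08, 0], "spin": -17},
  {"linear": [0.005, -0.12, 0], "spin": -25.5},
  {"linear": [0.0065, -0.16, 0], "spin": -34},
  {"linear": [0.008, -0.2, 0], "spin": -42.5},
  {"linear": [0.01, -0.24, 0], "spin": -51},
  {"linear": [0.0115, -0.28, 0], "spin": -59.5},
  {"linear": [0.013, -0.32, 0], "spin": -68},
  {"linear": [0.015, -0.36, 0], "spin": -76.5},
  {"linear": [0.0165, -0.402, 0], "spin": -85},
])

```text
clock: 24.25
tcp_pos: [0.5345, -0.0806, 0.1446]
tool_rot: [-2.208, -2.234, -0.0]
contact_force: [1.1, -0.3, 0.7]
finger_gap: 0.0493
grasp_force: 0.0
```

arm_command([
  {"linear": [0, 0, 0], "spin": -85},
  {"linear": [0, 0, 0], "spin": -85},
  {"linear": [0, 0, 0], "spin": -85},
  {"linear": [0, 0, 0], "spin": -85},
  {"linear": [0, 0, 0], "spin": -85},
  {"linear": [0, 0, 0], "spin": -85},
  {"linear": [0, 0, 0], "spin": -85},
  {"linear": [0, 0, 0], "spin": -85},
  {"linear": [0, 0, 0], "spin": -85},
  {"linear": [0, 0, 0], "spin": -85},
])

```text
clock: 25.25
tcp_pos: [0.5345, -0.0791, 0.1444]
tool_rot: [-3.138, -0.155, 0.001]
contact_force: [0.9, -0.5, -0.3]
finger_gap: 0.0496
grasp_force: 0.0
```

arm_command([
  {"linear": [0, 0, 0], "spin": -68},
  {"linear": [0, 0, 0], "spin": -68},
  {"linear": [0, 0, 0], "spin": -68},
  {"linear": [0, 0, 0], "spin": -68},
  {"linear": [0, 0, 0], "spin": -68},
  {"linear": [0, 0, 0], "spin": -68},
  {"linear": [0, 0, 0], "spin": -68},
  {"linear": [0, 0, 0], "spin": -68},
  {"linear": [0, 0, 0], "spin": -68},
  {"linear": [0, 0, 0], "spin": -68},
])

```text
clock: 26.25
tcp_pos: [0.5346, -0.0791, 0.1447]
tool_rot: [2.695, -1.614, -0.001]
contact_force: [-0.8, 0.3, -0.5]
finger_gap: 0.0493
grasp_force: 0.0
```

Run:
```python
from h import *
s=arm.read_state(); print(s['tcp_pos'].round(4),s['qpos'].round(3))
```

```text
[ 0.5346 -0.0791  0.1447] [-0.193  0.083  1.982  0.     1.077  2.457]
```

arm_command([
  {"linear": [0, 0, -0.03], "spin": 0},
  {"linear": [0, 0, -0.05], "spin": 0},
  {"linear": [0, 0, -0.065], "spin": 0},
  {"linear": [0, 0, -0.08], "spin": 0},
  {"linear": [0, 0, -0.092], "spin": 0},
  {"linear": [0, 0, -0.092], "spin": 0},
  {"linear": [0, 0, -0.092], "spin": 0},
])

```text
clock: 26.95
tcp_pos: [0.5351, -0.0792, 0.0531]
tool_rot: [-2.693, 1.618, 0.0]
contact_force: [-0.2, -0.6, 0.4]
finger_gap: 0.0494
grasp_force: 0.0
```

arm_command([
  {"linear": [0, 0, 0], "spin": 0},
  {"linear": [0, 0, 0], "spin": 0},
  {"linear": [0, 0, 0], "spin": 0},
  {"linear": [0, 0, 0], "spin": 0},
  {"linear": [0, 0, 0], "spin": 0},
], hand=1, squeeze=60)

```text
clock: 27.45
tcp_pos: [0.5351, -0.0797, 0.0544]
tool_rot: [2.693, -1.617, 0.002]
contact_force: [-3.5, -1.8, 5.7]
finger_gap: 0.0343
grasp_force: 59.3
```

arm_command([
  {"linear": [0, 0, 0.0004], "spin": 8.5},
  {"linear": [0, 0, 0.0008], "spin": 17},
  {"linear": [0, 0, 0.0012], "spin": 25.5},
  {"linear": [0, 0, 0.0016], "spin": 34},
  {"linear": [0, 0, 0.002], "spin": 42.5},
  {"linear": [0, 0, 0.0023], "spin": 51},
  {"linear": [0, 0, 0.0027], "spin": 59.5},
  {"linear": [0, 0, 0.0031], "spin": 68},
  {"linear": [0, 0, 0.0035], "spin": 76.5},
  {"linear": [0, 0, 0.0039], "spin": 85},
])

```text
clock: 28.45
tcp_pos: [0.5353, -0.0789, 0.0579]
tool_rot: [-3.076, -0.635, -0.002]
contact_force: [-1.3, 1.9, 3.3]
finger_gap: 0.0339
grasp_force: 59.4
```

arm_command([
  {"linear": [0, 0, 0.0004], "spin": 8.5},
  {"linear": [0, 0, 0.0008], "spin": 17},
  {"linear": [0, 0, 0.0012], "spin": 25.5},
  {"linear": [0, 0, 0.0016], "spin": 34},
  {"linear": [0, 0, 0.002], "spin": 42.5},
  {"linear": [0, 0, 0.0023], "spin": 51},
  {"linear": [0, 0, 0.0027], "spin": 59.5},
  {"linear": [0, 0, 0.0031], "spin": 68},
  {"linear": [0, 0, 0.0035], "spin": 76.5},
  {"linear": [0, 0, 0.0039], "spin": 85},
])

```text
clock: 29.45
tcp_pos: [0.5342, -0.0786, 0.0616]
tool_rot: [-1.838, -2.545, -0.0]
contact_force: [-6.0, 2.5, 7.1]
finger_gap: 0.034
grasp_force: 59.6
```

arm_command([
  {"linear": [0, 0, 0.0004], "spin": 8.5},
  {"linear": [0, 0, 0.0008], "spin": 17},
  {"linear": [0, 0, 0.0012], "spin": 25.5},
  {"linear": [0, 0, 0.0016], "spin": 34},
  {"linear": [0, 0, 0.002], "spin": 42.5},
  {"linear": [0, 0, 0.0023], "spin": 51},
  {"linear": [0, 0, 0.0027], "spin": 59.5},
  {"linear": [0, 0, 0.0031], "spin": 68},
  {"linear": [0, 0, 0.0035], "spin": 76.5},
  {"linear": [0, 0, 0.0039], "spin": 85},
])

```text
clock: 30.45
tcp_pos: [0.5342, -0.0795, 0.0656]
tool_rot: [0.365, -3.119, 0.001]
contact_force: [-4.6, -1.1, 4.8]
finger_gap: 0.0341
grasp_force: 59.5
```

arm_command([
  {"linear": [0, 0, 0.0004], "spin": 8.5},
  {"linear": [0, 0, 0.0008], "spin": 17},
  {"linear": [0, 0, 0.0012], "spin": 25.5},
  {"linear": [0, 0, 0.0012], "spin": 29},
  {"linear": [0, 0, 0.0012], "spin": 29},
])

```text
clock: 30.95
tcp_pos: [0.5347, -0.0795, 0.0669]
tool_rot: [1.127, -2.932, 0.001]
contact_force: [-5.0, -0.9, 5.7]
finger_gap: 0.0344
grasp_force: 59.7
```

arm_command([
  {"linear": [0, 0, 0.002], "spin": 0},
  {"linear": [0, 0, 0.004], "spin": 0},
  {"linear": [0, 0, 0.006], "spin": 0},
  {"linear": [0, 0, 0.008], "spin": 0},
  {"linear": [0, 0, 0.008], "spin": 0},
])

```text
clock: 31.45
tcp_pos: [0.5359, -0.0791, 0.0747]
tool_rot: [-1.125, 2.931, -0.001]
contact_force: [0.4, 0.0, -0.5]
finger_gap: 0.0344
grasp_force: 59.8
```

arm_command([
  {"linear": [0, 0, 0.015], "spin": 0},
  {"linear": [0, 0, 0.03], "spin": 0},
  {"linear": [0, 0, 0.04], "spin": 0},
  {"linear": [0, 0, 0.04], "spin": 0},
])

```text
clock: 31.85
tcp_pos: [0.5372, -0.0796, 0.1172]
tool_rot: [-1.124, 2.928, -0.005]
contact_force: [0.0, 0.2, -0.3]
finger_gap: 0.034
grasp_force: 59.8
```

Run:
```python
from h import *
snap('top','t3'); a=cv2.imread('pics/t3.png');b=cv2.imread('pics/top0.png')
for x0,x1 in((60,95),(95,120),(120,140),(140,165)): print(x0,(cv2.absdiff(a,b).max(2)[170:310,x0:x1]>35).sum())
s=arm.read_state(); print(s['tcp_pos'].round(4),s['finger_gap'])
```

```text
dict_keys(['intrinsics', 'T']) 31.85
60 0
95 270
120 467
140 0
[ 0.5363 -0.0794  0.1159] 0.033614163349974295
```

arm_command([
  {"linear": [0.003, 0.04, 0], "spin": -5},
  {"linear": [0.006, 0.08, 0], "spin": -10},
  {"linear": [0.009, 0.12, 0], "spin": -15},
  {"linear": [0.012, 0.16, 0], "spin": -20},
  {"linear": [0.015, 0.2, 0], "spin": -25},
  {"linear": [0.018, 0.24, 0], "spin": -30},
  {"linear": [0.021, 0.28, 0], "spin": -35},
  {"linear": [0.024, 0.32, 0], "spin": -40},
  {"linear": [0.027, 0.36, 0], "spin": -45},
  {"linear": [0.0285, 0.4, 0], "spin": -45},
])

```text
clock: 32.9
tcp_pos: [0.563, 0.3223, 0.1133]
tool_rot: [-0.085, -3.14, 0.001]
contact_force: [0.3, -0.7, -0.3]
finger_gap: 0.0341
grasp_force: 59.8
```

arm_command([
  {"linear": [0, 0, -0.03], "spin": 0},
  {"linear": [0, 0, -0.06], "spin": 0},
  {"linear": [0, 0, -0.085], "spin": 0},
  {"linear": [0, 0, -0.095], "spin": 0},
  {"linear": [0, 0, -0.095], "spin": 0},
  {"linear": [0, 0, -0.095], "spin": 0},
])

```text
clock: 33.5
tcp_pos: [0.5637, 0.3209, 0.0192]
tool_rot: [0.083, 3.14, 0.0]
contact_force: [0.0, -1.2, -1.1]
finger_gap: 0.0339
grasp_force: 60.0
```

arm_command([
  {"linear": [0, 0, -0.001], "spin": 0},
  {"linear": [0, 0, -0.002], "spin": 0},
  {"linear": [0, 0, -0.003], "spin": 0},
  {"linear": [0, 0, -0.004], "spin": 0},
  {"linear": [0, 0, -0.004], "spin": 0},
])

```text
clock: 34.0
tcp_pos: [0.5636, 0.3209, 0.0155]
tool_rot: [0.082, 3.14, 0.0]
contact_force: [-0.9, -1.2, 2.4]
finger_gap: 0.0339
grasp_force: 60.3
```

arm_command([
  {"linear": [0, 0, 0], "spin": 0},
  {"linear": [0, 0, 0], "spin": 0},
  {"linear": [0, 0, 0], "spin": 0},
  {"linear": [0, 0, 0], "spin": 0},
], hand=0.42)

```text
clock: 34.4
tcp_pos: [0.5633, 0.3208, 0.0149]
tool_rot: [-0.082, -3.14, 0.0]
contact_force: [-0.1, -0.2, -0.1]
finger_gap: 0.0493
grasp_force: 0.0
```

arm_command([
  {"linear": [0, 0, 0.02], "spin": 0},
  {"linear": [0, 0, 0.05], "spin": 0},
  {"linear": [0, 0, 0.1], "spin": 0},
  {"linear": [0, 0, 0.15], "spin": 0},
  {"linear": [0, 0, 0.2], "spin": 0},
  {"linear": [0, 0, 0.2], "spin": 0},
])

```text
clock: 35.0
tcp_pos: [0.5683, 0.3234, 0.2256]
tool_rot: [0.082, 3.126, 0.013]
contact_force: [1.0, 0.3, 1.0]
finger_gap: 0.0496
grasp_force: 0.0
```

arm_command([
  {"linear": [-0.002, -0.033, 0], "spin": -8.5},
  {"linear": [-0.005, -0.066, 0], "spin": -17},
  {"linear": [-0.007, -0.1, 0], "spin": -25.5},
  {"linear": [-0.01, -0.133, 0], "spin": -34},
  {"linear": [-0.012, -0.166, 0], "spin": -42.5},
  {"linear": [-0.014, -0.2, 0], "spin": -51},
  {"linear": [-0.017, -0.233, 0], "spin": -59.5},
  {"linear": [-0.02, -0.266, 0], "spin": -68},
  {"linear": [-0.022, -0.3, 0], "spin": -76.5},
  {"linear": [-0.0235, -0.328, 0], "spin": -85},
], hand=0)

```text
clock: 36.0
tcp_pos: [0.5395, -0.0089, 0.2148]
tool_rot: [2.19, 2.252, -0.0]
contact_force: [0.9, -0.1, -0.0]
finger_gap: 0.0856
grasp_force: 0.0
```

arm_command([
  {"linear": [0, 0, 0], "spin": -6},
  {"linear": [0, 0, 0], "spin": -6},
  {"linear": [0, 0, 0], "spin": -6},
  {"linear": [0, 0, 0], "spin": -6},
])

```text
clock: 36.4
tcp_pos: [0.5399, -0.0066, 0.2149]
tool_rot: [-2.295, -2.145, -0.0]
contact_force: [-0.4, -0.4, 0.4]
finger_gap: 0.0853
grasp_force: 0.0
```

Run:
```python
from h import *
s=arm.read_state(); M=R.from_rotvec(s['tool_rot']).as_matrix(); print(s['tcp_pos'].round(4),s['qpos'].round(3),s['finger_gap'],np.degrees(np.arctan2(M[1,1],M[0,1])))
snap('wrist','w3'); snap('top','t4')
a=cv2.resize(cv2.imread('pics/w3.png'),(400,300)); b=cv2.resize(cv2.imread('pics/t4.png')[150:330,60:200],(400,514))
i=cv2.imread('pics/w3.png'); j=cv2.resize(cv2.imread('pics/t4.png')[180:300,70:180],None,fx=2.1,fy=3.5*2.1/3.5); 
j=cv2.resize(cv2.imread('pics/t4.png')[175:305,70:180],(236,279)); pad=np.zeros((420,236,3),np.uint8); pad[:279]=j
cv2.imwrite('pics/w3b.png',np.hstack([i,pad]))
```

```text
[ 0.5399 -0.0066  0.2149] [-0.059  0.02   1.912  0.     1.21   0.009] 0.08533397631319159 -3.8520921062195286
dict_keys(['intrinsics', 'mount']) 36.4
dict_keys(['intrinsics', 'T']) 36.45
```

View pics/w3b.png

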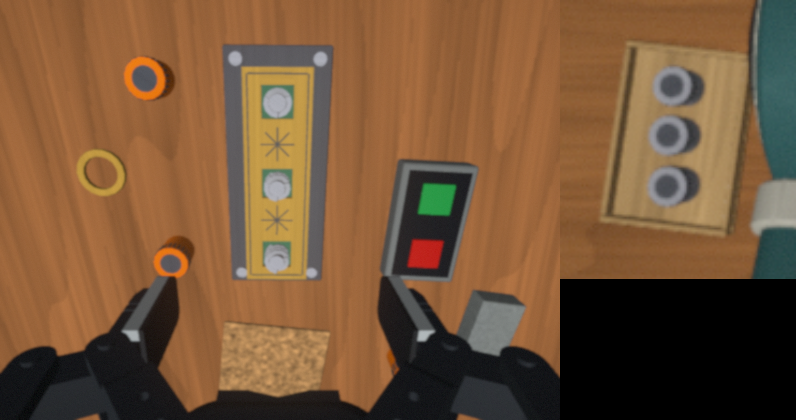

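Run:
```python
from h import *
for v,l,r in((100,243.5,312.5),(185,245,311.5)):
  a,b=at('w3',l,v,.045),at('w3',r,v,.045); print((a+b)/2,np.hypot(*(b-a)[:2]))
c=[at('w3',*p,.045) for p in((242,67),(313,67),(310,278),(247,278))]; c=np.array(c); print(c.mean(0)); d=c[0]+c[1]-c[2]-c[3]; print(np.hypot(*d)/2 if 0 else np.linalg.norm(d)/2,np.degrees(np.arctan2(d[0],d[1])))
print('stud tops',[at('w3',*p,.063) for p in((277,102),(277,185),(277,258))])
print('green',at('w3',437,199,.029),'red',at('w3',426,254,.029), tri(('w3',437,199),('top0',307,151)))
```

```text
[0.5444  0.06485 0.045  ] 0.05912875780870078
[ 0.53965 -0.0104   0.045  ] 0.061629944020743684
[ 0.5396   -0.008525  0.045   ]
0.19972296437816062 3.5020707258548684
stud tops [array([0.5435, 0.0641, 0.063 ]), array([ 0.5389, -0.0053,  0.063 ]), array([ 0.5342, -0.0762,  0.063 ])]
green [ 0.6947 -0.0394  0.029 ] red [ 0.6882 -0.0993  0.029 ] [ 0.6963 -0.0411  0.0246]
```

arm_command([
  {"linear": [0, -0.0015, -0.03], "spin": 0},
  {"linear": [0, -0.0015, -0.07], "spin": 0},
  {"linear": [0, -0.0015, -0.11], "spin": 0},
  {"linear": [0, -0.0015, -0.14], "spin": 0},
  {"linear": [0, -0.0015, -0.16], "spin": 0},
  {"linear": [0, -0.0015, -0.175], "spin": 0},
  {"linear": [0, -0.0015, -0.185], "spin": 0},
  {"linear": [0, -0.0015, -0.193], "spin": 0},
  {"linear": [0, -0.0015, -0.193], "spin": 0},
  {"linear": [0, -0.0015, -0.193], "spin": 0},
])

```text
clock: 37.5
tcp_pos: [0.5407, -0.0087, 0.0227]
tool_rot: [2.297, 2.142, 0.001]
contact_force: [1.0, -0.2, 0.3]
finger_gap: 0.0853
grasp_force: 0.0
```

arm_command([
  {"linear": [0, 0, 0], "spin": 0},
  {"linear": [0, 0, 0], "spin": 0},
  {"linear": [0, 0, 0], "spin": 0},
  {"linear": [0, 0, 0], "spin": 0},
  {"linear": [0, 0, 0], "spin": 0},
  {"linear": [0, 0, 0], "spin": 0},
], hand=1, squeeze=80)

```text
clock: 38.1
tcp_pos: [0.5407, -0.0087, 0.0236]
tool_rot: [2.297, 2.142, 0.002]
contact_force: [-2.0, 0.9, 5.7]
finger_gap: 0.0578
grasp_force: 83.7
```

arm_command([
  {"linear": [0, 0, 0.004], "spin": 0},
  {"linear": [0, 0, 0.008], "spin": 0},
  {"linear": [0, 0, 0.012], "spin": 0},
  {"linear": [0, 0, 0.016], "spin": 0},
  {"linear": [0, 0, 0.02], "spin": 0},
  {"linear": [0, 0, 0.024], "spin": 0},
  {"linear": [0, 0, 0.028], "spin": 0},
  {"linear": [0, 0, 0.032], "spin": 0},
  {"linear": [0, 0, 0.036], "spin": 0},
  {"linear": [0, 0, 0.036], "spin": 0},
])

```text
clock: 39.1
tcp_pos: [0.5405, -0.0087, 0.0588]
tool_rot: [2.297, 2.142, 0.001]
contact_force: [0.2, 0.1, -4.6]
finger_gap: 0.0576
grasp_force: 85.8
```

arm_command([
  {"linear": [0, 0, 0.01], "spin": 0},
  {"linear": [0, 0, 0.02], "spin": 0},
  {"linear": [0, 0, 0.03], "spin": 0},
  {"linear": [0, 0, 0.03], "spin": 0},
])

```text
clock: 39.5
tcp_pos: [0.5419, -0.0088, 0.0905]
tool_rot: [2.295, 2.14, 0.005]
contact_force: [0.9, -0.4, -3.2]
finger_gap: 0.0574
grasp_force: 86.3
```

Run:
```python
from h import *
s=arm.read_state(); M=R.from_rotvec(s['tool_rot']).as_matrix(); print(s['tcp_pos'].round(4),s['contact_force'],s['wrist_torque'],s['finger_gap'],np.degrees(np.arctan2(M[1,1],M[0,1])))
snap('wrist','w4'); snap('top','t5'); crop('t5','t5b',370,195,535,305,4.8)
a=cv2.imread('pics/w4.png'); cv2.imwrite('pics/w4b.png',a)
```

```text
[ 0.5419 -0.0088  0.0905] [ 0.93658667 -0.35862462 -3.2355752 ] [ 0.02420851 -0.08764715 -0.00718286] 0.05737116716926672 -3.9964392175655434
dict_keys(['intrinsics', 'mount']) 39.5
dict_keys(['intrinsics', 'T']) 39.55
```

View pics/t5b.png

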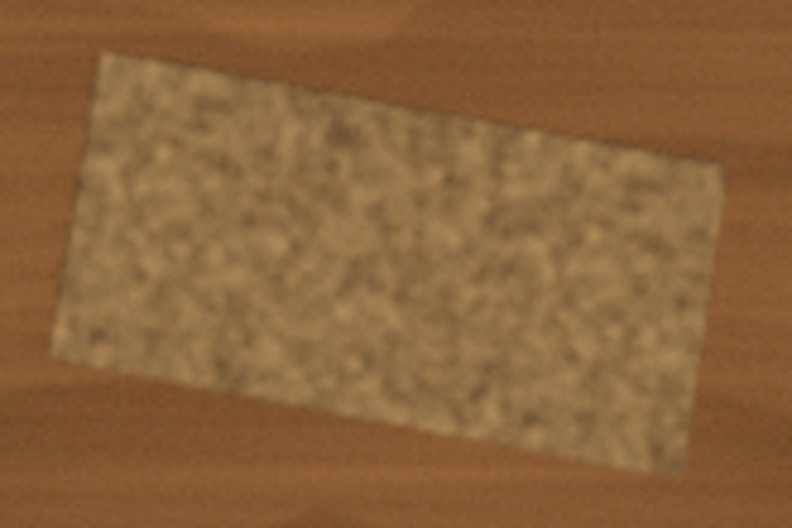

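View pics/w4b.png

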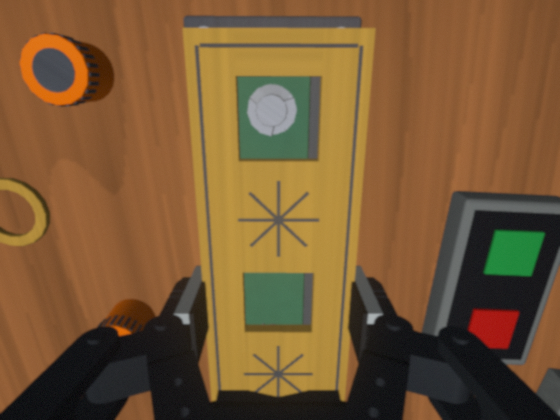

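The plaque hangs level and straight in the grip, its middle hole at (278,302). The mat corners in the enlarged crop are (101,52), (723,163), (683,474) and (51,357).

Run:
```python
from h import *
P=np.array([at('t5',x/4.8+369.6,y/4.8+194.6,.005) for x,y in((101,52),(723,163),(683,474),(51,357))]);d=(P[1]+P[2]-P[0]-P[3])/2;e=(P[2]+P[3]-P[0]-P[1])/2
print(P.mean(0),np.linalg.norm(d),np.linalg.norm(e),np.degrees(np.arctan2(d[0],-d[1])),np.degrees(np.arctan2(e[1],-e[0])))
for z in(.109,.112): 
  hole=[at('w4',278,302,z),at('w4',278.5,118,z)]; print(hole)
  a=np.array([at('w4',*p,z) for p in((185,30),(375,30))]); print(a.mean(0),a[1]-a[0])
```

```text
[ 0.5045 -0.3256  0.005 ] 0.2577701689490078 0.1282973499336599 -9.941024451123118 9.60181703885846
[array([ 0.5416, -0.0109,  0.109 ]), array([0.5469, 0.0637, 0.109 ])]
[0.5493  0.09125 0.109  ] [ 0.0612 -0.0041  0.    ]
[array([ 0.5417, -0.0089,  0.112 ]), array([0.5469, 0.064 , 0.112 ])]
[0.54925 0.09085 0.112  ] [ 0.0597 -0.0041  0.    ]
```

arm_command([
  {"linear": [-0.002, -0.02, 0], "spin": 0},
  {"linear": [-0.006, -0.055, 0], "spin": -1},
  {"linear": [-0.011, -0.095, 0], "spin": -2},
  {"linear": [-0.016, -0.135, 0], "spin": -3},
  {"linear": [-0.021, -0.175, 0], "spin": -4},
  {"linear": [-0.026, -0.215, 0], "spin": -5},
  {"linear": [-0.03, -0.255, 0], "spin": -5.7},
  {"linear": [-0.034, -0.29, 0], "spin": -5.7},
  {"linear": [-0.036, -0.31, 0], "spin": -5.7},
  {"linear": [-0.037, -0.317, 0], "spin": -5.7},
])

```text
clock: 40.6
tcp_pos: [0.5024, -0.3275, 0.0875]
tool_rot: [-2.403, -2.023, 0.0]
contact_force: [-0.7, 1.6, -3.9]
finger_gap: 0.0578
grasp_force: 86.3
```

arm_command([
  {"linear": [0, 0, -0.02], "spin": 0},
  {"linear": [0, 0, -0.04], "spin": 0},
  {"linear": [0, 0, -0.05], "spin": 0},
  {"linear": [0, 0, -0.05], "spin": 0},
  {"linear": [0, 0, -0.05], "spin": 0},
])

```text
clock: 41.1
tcp_pos: [0.5031, -0.325, 0.0381]
tool_rot: [-2.4, -2.026, -0.0]
contact_force: [0.2, 0.3, -2.2]
finger_gap: 0.0579
grasp_force: 86.4
```

Run:
```python
from h import *
s=arm.read_state(); M=R.from_rotvec(s['tool_rot']).as_matrix(); print(s['tcp_pos'].round(4),s['contact_force'],s['finger_gap'],np.degrees(np.arctan2(M[1,1],M[0,1])))
snap('wrist','w5'); i=cv2.imread('pics/w5.png'); cv2.imwrite('pics/w5b.png',cv2.resize(i,(800,600)))
```

```text
[ 0.5031 -0.325   0.0381] [ 0.2311799  0.3403351 -2.2462401] 0.057877599071351225 -9.654138707253642
dict_keys(['intrinsics', 'mount']) 41.1
```

View pics/w5b.png

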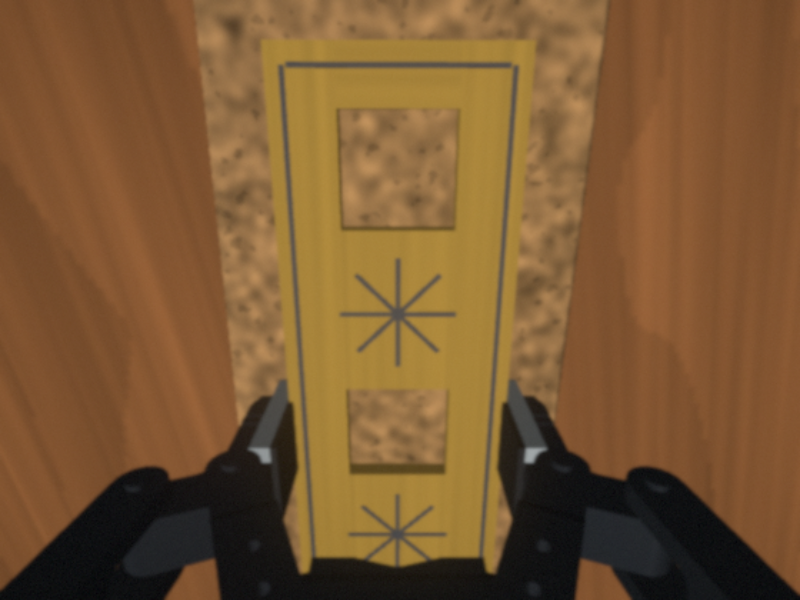

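Run:
```python
from h import *
f=lambda x,y,z:at('w5',x*.7-.15,y*.7-.15,z)
L=[f(194,0,.005),f(238,410,.005)];Rr=[f(608,0,.005),f(556,400,.005)]
for q in(L,Rr): d=q[0]-q[1]; print(q,np.degrees(np.arctan2(d[0],d[1])))
# mat center-line midpoint projected vs expected
u=np.array([-np.sin(np.radians(-9.7)),np.cos(np.radians(-9.7))]); n=np.array([u[1],-u[0]])
print('n-coords mat', [float(n@q[:2]) for q in L+Rr],'centre',(n@(L[0]+L[1]+Rr[0]+Rr[1])[:2])/4, 'tcp',n@np.array([.5031,-.325]),'top est',n@np.array([.5045,-.3256]))
z=.0595
PL=[f(262,42,z),f(300,500,z)];PR=[f(535,42,z),f(495,500,z)]
for q in(PL,PR): d=q[0]-q[1]; print(np.degrees(np.arctan2(d[0],d[1])))
print('plq',[float(n@q[:2]) for q in PL+PR], 'end',(PL[0]+PR[0])/2,'u',u@((PL[0]+PR[0])/2)[:2]-.1,'tcp u',u@np.array([.5031,-.325]),'mat u',u@np.array([.5045,-.3256]))
```

```text
[array([ 0.4606, -0.1968,  0.005 ]), array([ 0.4348, -0.3408,  0.005 ])] 10.15771896507877
[array([ 0.5875, -0.2182,  0.005 ]), array([ 0.5624, -0.3576,  0.005 ])] 10.207158634220974
n-coords mat [0.48717372776071843, 0.4860050489155864, 0.6158651707107851, 0.6146114331480163] centre 0.5509138451337765 tcp 0.550666463657228 top est 0.5521475421416914
9.356190956933048
10.007979801441316
plq [0.5206756809389088, 0.5214212687979833, 0.5808127904515278, 0.580144695577965] end [ 0.52005 -0.2263   0.0595 ] u -0.235441793212028 tcp u -0.2355866205947246 mat u -0.23594215754478692
```

Run:
```python
from h import *
p=arm.snapshot('wrist');K=p['intrinsics'];m=p['mount'];print(K[0,0])
def tipz(u,v):
    c=np.array([(u-K[0,2])/K[0,0],-(v-K[1,2])/K[1,1],-1]);r=m[:3,:3]@c;o=m[:3,3]
    t=(.011-o[0])/r[0]; return (o+t*r).round(4)
for n,a in(('gap50',[(305*.7,378*.7),(485*.7,378*.7)]),('gap85',[(176,278),(381,278)]),('gap58',[(288*.7,380*.7),(511*.7,380*.7)])):
    print(n,[tipz(*q) for q in a])
```

```text
351.0523404075474
gap50 [array([ 0.011 , -0.0276, -0.0105]), array([ 0.011 ,  0.0263, -0.0103])]
gap85 [array([ 0.011 , -0.0405, -0.0216]), array([ 0.011 ,  0.041 , -0.0213])]
gap58 [array([ 0.011 , -0.0324, -0.0117]), array([ 0.011 ,  0.0338, -0.0115])]
```

arm_command([
  {"linear": [0.0006, -0.0004, -0.012], "spin": -0.3},
  {"linear": [0.0006, -0.0004, -0.024], "spin": -0.3},
  {"linear": [0.0006, -0.0004, -0.03], "spin": -0.3},
  {"linear": [0.0006, -0.0004, -0.03], "spin": -0.3},
  {"linear": [0.0006, -0.0004, -0.03], "spin": -0.3},
])

```text
clock: 41.7
tcp_pos: [0.5031, -0.3259, 0.0074]
tool_rot: [-2.406, -2.019, 0.0]
contact_force: [-0.5, 0.1, -3.3]
finger_gap: 0.0576
grasp_force: 86.4
```

arm_command([
  {"linear": [0, 0, -0.001], "spin": 0},
  {"linear": [0, 0, -0.002], "spin": 0},
  {"linear": [0, 0, -0.003], "spin": 0},
  {"linear": [0, 0, -0.004], "spin": 0},
  {"linear": [0, 0, -0.004], "spin": 0},
])

```text
clock: 42.2
tcp_pos: [0.5034, -0.326, 0.0039]
tool_rot: [-2.406, -2.019, 0.0]
contact_force: [0.4, -0.8, -4.0]
finger_gap: 0.0577
grasp_force: 86.4
```

arm_command([
  {"linear": [0, 0, -0.001], "spin": 0},
  {"linear": [0, 0, -0.002], "spin": 0},
  {"linear": [0, 0, -0.002], "spin": 0},
])

```text
clock: 42.5
tcp_pos: [0.5034, -0.3259, 0.0018]
tool_rot: [-2.406, -2.019, 0.0]
contact_force: [-0.1, -0.7, -3.6]
finger_gap: 0.0575
grasp_force: 86.4
```

arm_command([
  {"linear": [0, 0, -0.001], "spin": 0},
  {"linear": [0, 0, -0.002], "spin": 0},
  {"linear": [0, 0, -0.002], "spin": 0},
])

```text
clock: 42.8
tcp_pos: [0.5036, -0.3262, 0.0007]
tool_rot: [2.407, 2.019, -0.0]
contact_force: [-1.9, 1.2, 2.6]
finger_gap: 0.0576
grasp_force: 89.9
```

arm_command([
  {"linear": [0, 0, -0.001], "spin": 0},
  {"linear": [0, 0, -0.001], "spin": 0},
])

```text
clock: 43.0
tcp_pos: [0.5036, -0.3262, 0.0006]
tool_rot: [-2.406, -2.019, 0.0]
contact_force: [-4.0, 3.9, 9.9]
finger_gap: 0.0577
grasp_force: 93.5
```

arm_command([
  {"linear": [0, 0, -0.001], "spin": 0},
  {"linear": [0, 0, -0.001], "spin": 0},
])

```text
clock: 43.2
tcp_pos: [0.5037, -0.3262, 0.0006]
tool_rot: [-2.406, -2.019, 0.0]
contact_force: [-6.9, 4.2, 15.3]
finger_gap: 0.0577
grasp_force: 96.8
```

The fingertips touched the mat with the plaque still about 12 mm above it, so my grip is too low. I'll set the plaque back on the studs and regrip nearer the fingertips.

arm_command([
  {"linear": [0, 0, 0.02], "spin": 0},
  {"linear": [0, 0, 0.045], "spin": 0},
  {"linear": [0, 0, 0.07], "spin": 0},
  {"linear": [0, 0, 0.09], "spin": 0},
  {"linear": [0, 0, 0.09], "spin": 0},
])

```text
clock: 43.7
tcp_pos: [0.506, -0.3278, 0.0914]
tool_rot: [2.401, 2.015, 0.003]
contact_force: [1.2, -0.6, -4.2]
finger_gap: 0.0574
grasp_force: 87.5
```

arm_command([
  {"linear": [0.001, 0.008, 0], "spin": 0.5},
  {"linear": [0.005, 0.038, 0], "spin": 1.5},
  {"linear": [0.01, 0.079, 0], "spin": 2.5},
  {"linear": [0.015, 0.12, 0], "spin": 3.5},
  {"linear": [0.02, 0.16, 0], "spin": 4.5},
  {"linear": [0.025, 0.2, 0], "spin": 5.5},
  {"linear": [0.03, 0.24, 0], "spin": 6},
  {"linear": [0.034, 0.28, 0], "spin": 6},
  {"linear": [0.0355, 0.305, 0], "spin": 6},
  {"linear": [0.0364, 0.3174, 0], "spin": 6},
])

```text
clock: 44.7
tcp_pos: [0.5379, -0.0058, 0.0856]
tool_rot: [-2.292, -2.144, 0.004]
contact_force: [0.1, -0.6, -4.6]
finger_gap: 0.058
grasp_force: 87.4
```

arm_command([
  {"linear": [0, 0, -0.005], "spin": 0},
  {"linear": [0, 0, -0.01], "spin": 0},
  {"linear": [0, 0, -0.015], "spin": 0},
  {"linear": [0, 0, -0.02], "spin": 0},
  {"linear": [0, 0, -0.02], "spin": 0},
  {"linear": [0, 0, -0.02], "spin": 0},
])

```text
clock: 45.3
tcp_pos: [0.5397, -0.0093, 0.0677]
tool_rot: [-2.299, -2.141, 0.001]
contact_force: [-0.1, -0.1, -4.2]
finger_gap: 0.0577
grasp_force: 87.4
```

Run:
```python
from h import *
s=arm.read_state(); M=R.from_rotvec(s['tool_rot']).as_matrix(); print(s['tcp_pos'].round(4),s['contact_force'],s['finger_gap'],np.degrees(np.arctan2(M[1,1],M[0,1])))
```

```text
[ 0.5397 -0.0093  0.0677] [-0.07503026 -0.10936911 -4.17094629] 0.057687540504428585 -4.060593899991239
```

arm_command([
  {"linear": [0.0007, 0.0003, -0.006], "spin": 0},
  {"linear": [0.0007, 0.0003, -0.012], "spin": 0},
  {"linear": [0.0007, 0.0003, -0.018], "spin": 0},
  {"linear": [0.0007, 0.0003, -0.022], "spin": 0},
  {"linear": [0.0007, 0.0003, -0.026], "spin": 0},
  {"linear": [0.0007, 0.0003, -0.026], "spin": 0},
])

```text
clock: 45.9
tcp_pos: [0.5399, -0.0083, 0.0411]
tool_rot: [-2.297, -2.142, 0.002]
contact_force: [0.1, -0.6, -3.1]
finger_gap: 0.0576
grasp_force: 87.4
```

arm_command([
  {"linear": [0, 0, -0.003], "spin": 0},
  {"linear": [0, 0, -0.006], "spin": 0},
  {"linear": [0, 0, -0.009], "spin": 0},
  {"linear": [0, 0, -0.012], "spin": 0},
  {"linear": [0, 0, -0.015], "spin": 0},
  {"linear": [0, 0, -0.015], "spin": 0},
])

```text
clock: 46.5
tcp_pos: [0.5401, -0.0084, 0.0264]
tool_rot: [-2.297, -2.142, 0.001]
contact_force: [0.4, 0.1, -3.0]
finger_gap: 0.0578
grasp_force: 87.4
```

arm_command([
  {"linear": [0, 0, -0.001], "spin": 0},
  {"linear": [0, 0, -0.002], "spin": 0},
  {"linear": [0, 0, -0.0025], "spin": 0},
  {"linear": [0, 0, -0.0025], "spin": 0},
])

```text
clock: 46.9
tcp_pos: [0.5406, -0.0084, 0.0245]
tool_rot: [-2.298, -2.143, 0.0]
contact_force: [0.3, 0.4, -2.8]
finger_gap: 0.0575
grasp_force: 87.4
```

arm_command([
  {"linear": [0, 0, 0], "spin": 0},
  {"linear": [0, 0, 0], "spin": 0},
  {"linear": [0, 0, 0], "spin": 0},
  {"linear": [0, 0, 0], "spin": 0},
  {"linear": [0, 0, 0], "spin": 0},
], hand=0)

```text
clock: 47.4
tcp_pos: [0.5409, -0.0084, 0.0248]
tool_rot: [2.297, 2.142, 0.001]
contact_force: [-0.9, -0.5, 0.4]
finger_gap: 0.0853
grasp_force: 0.0
```

arm_command([
  {"linear": [0, 0, 0.004], "spin": 0},
  {"linear": [0, 0, 0.008], "spin": 0},
  {"linear": [0, 0, 0.011], "spin": 0},
  {"linear": [0, 0, 0.011], "spin": 0},
  {"linear": [0, 0, 0.011], "spin": 0},
])

```text
clock: 47.9
tcp_pos: [0.5408, -0.0084, 0.0357]
tool_rot: [2.297, 2.142, 0.001]
contact_force: [-0.3, 0.0, 0.3]
finger_gap: 0.0854
grasp_force: 0.0
```

arm_command([
  {"linear": [0, 0, 0], "spin": 0},
  {"linear": [0, 0, 0], "spin": 0},
  {"linear": [0, 0, 0], "spin": 0},
  {"linear": [0, 0, 0], "spin": 0},
  {"linear": [0, 0, 0], "spin": 0},
  {"linear": [0, 0, 0], "spin": 0},
], hand=1, squeeze=80)

```text
clock: 48.5
tcp_pos: [0.5409, -0.0084, 0.0362]
tool_rot: [2.297, 2.142, 0.001]
contact_force: [-2.0, -0.0, 5.0]
finger_gap: 0.0567
grasp_force: 83.8
```

arm_command([
  {"linear": [0, 0, 0], "spin": 0},
  {"linear": [0, 0, 0], "spin": 0},
  {"linear": [0, 0, 0], "spin": 0},
  {"linear": [0, 0, -0.002], "spin": 0},
  {"linear": [0, 0, -0.002], "spin": 0},
  {"linear": [0, 0, -0.002], "spin": 0},
], hand=0.2)

```text
clock: 49.1
tcp_pos: [0.5404, -0.0084, 0.0332]
tool_rot: [-2.297, -2.142, 0.001]
contact_force: [-0.2, -0.6, -0.4]
finger_gap: 0.0681
grasp_force: 0.0
```

arm_command([
  {"linear": [0, 0, 0], "spin": 0},
  {"linear": [0, 0, 0], "spin": 0},
  {"linear": [0, 0, 0], "spin": 0},
  {"linear": [0, 0, 0], "spin": 0},
  {"linear": [0, 0, 0], "spin": 0},
], hand=1, squeeze=80)

```text
clock: 49.6
tcp_pos: [0.5409, -0.0084, 0.0342]
tool_rot: [2.297, 2.142, 0.001]
contact_force: [-2.4, -0.1, 4.0]
finger_gap: 0.0569
grasp_force: 84.3
```

arm_command([
  {"linear": [0, 0, 0.004], "spin": 0},
  {"linear": [0, 0, 0.008], "spin": 0},
  {"linear": [0, 0, 0.012], "spin": 0},
  {"linear": [0, 0, 0.016], "spin": 0},
  {"linear": [0, 0, 0.02], "spin": 0},
  {"linear": [0, 0, 0.024], "spin": 0},
  {"linear": [0, 0, 0.028], "spin": 0},
  {"linear": [0, 0, 0.032], "spin": 0},
  {"linear": [0, 0, 0.036], "spin": 0},
  {"linear": [0, 0, 0.036], "spin": 0},
])

```text
clock: 50.6
tcp_pos: [0.5413, -0.0084, 0.0703]
tool_rot: [2.297, 2.142, 0.002]
contact_force: [0.7, -0.9, -3.2]
finger_gap: 0.0572
grasp_force: 85.9
```

arm_command([
  {"linear": [-0.001, -0.008, 0.01], "spin": -0.5},
  {"linear": [-0.005, -0.038, 0.01], "spin": -1.5},
  {"linear": [-0.01, -0.079, 0.01], "spin": -2.5},
  {"linear": [-0.015, -0.12, 0.01], "spin": -3.5},
  {"linear": [-0.02, -0.16, 0.01], "spin": -4.5},
  {"linear": [-0.025, -0.2, 0.01], "spin": -5.5},
  {"linear": [-0.03, -0.24, 0.01], "spin": -6},
  {"linear": [-0.034, -0.28, 0.01], "spin": -6},
  {"linear": [-0.0365, -0.305, 0.01], "spin": -6},
  {"linear": [-0.0373, -0.3175, 0.01], "spin": -6},
])

```text
clock: 51.6
tcp_pos: [0.5027, -0.329, 0.0801]
tool_rot: [2.409, 2.015, -0.0]
contact_force: [-0.7, 0.9, -3.7]
finger_gap: 0.0568
grasp_force: 86.2
```

arm_command([
  {"linear": [0, 0, -0.015], "spin": 0},
  {"linear": [0, 0, -0.03], "spin": 0},
  {"linear": [0, 0, -0.045], "spin": 0},
  {"linear": [0, 0, -0.055], "spin": 0},
  {"linear": [0, 0, -0.055], "spin": 0},
  {"linear": [0, 0, -0.055], "spin": 0},
])

```text
clock: 52.2
tcp_pos: [0.5032, -0.325, 0.0238]
tool_rot: [-2.405, -2.02, 0.0]
contact_force: [0.6, 0.1, -3.0]
finger_gap: 0.0569
grasp_force: 86.2
```

Run:
```python
from h import *
s=arm.read_state(); M=R.from_rotvec(s['tool_rot']).as_matrix(); print(s['tcp_pos'].round(4),s['contact_force'],s['finger_gap'],np.degrees(np.arctan2(M[1,1],M[0,1])))
snap('wrist','w6'); i=cv2.imread('pics/w6.png'); cv2.imwrite('pics/w6b.png',cv2.resize(i,(800,600)))
```

```text
[ 0.5032 -0.325   0.0238] [ 0.55101911  0.06947545 -2.98444671] 0.05690006668042062 -9.940970738056224
dict_keys(['intrinsics', 'mount']) 52.2
```

View pics/w6b.png

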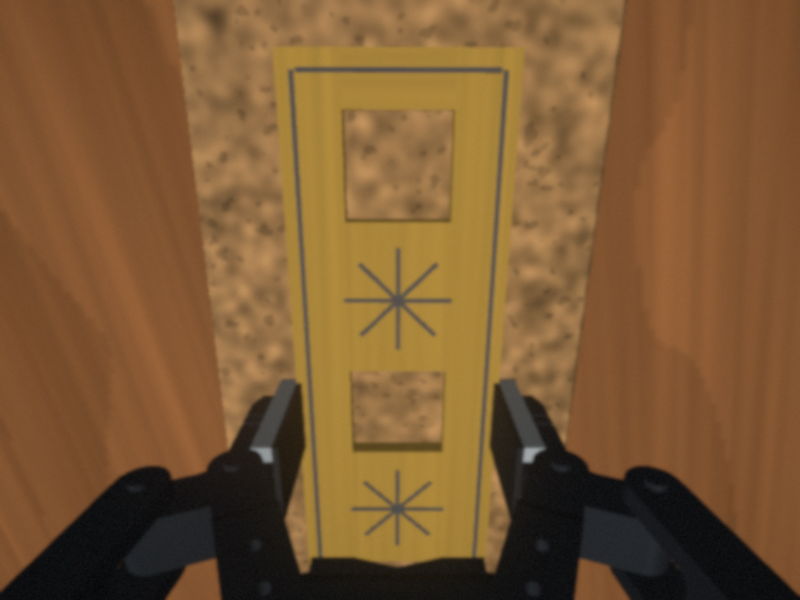

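The plaque is held level. It is centred on the mat to about 1 mm (mat edges 174 and 626 at the top row, plaque 274 to 523), so I'll lower it.

arm_command([
  {"linear": [0.0004, -0.0005, -0.006], "spin": 0},
  {"linear": [0.0004, -0.0005, -0.012], "spin": 0},
  {"linear": [0.0004, -0.0005, -0.017], "spin": 0},
  {"linear": [0.0004, -0.0005, -0.021], "spin": 0},
  {"linear": [0.0004, -0.0005, -0.021], "spin": 0},
])

```text
clock: 52.75
tcp_pos: [0.503, -0.326, 0.0025]
tool_rot: [-2.405, -2.018, 0.001]
contact_force: [-0.5, 0.4, -3.9]
finger_gap: 0.0568
grasp_force: 86.2
```

arm_command([
  {"linear": [0, 0, -0.0005], "spin": 0},
  {"linear": [0, 0, -0.001], "spin": 0},
  {"linear": [0, 0, -0.0015], "spin": 0},
  {"linear": [0, 0, -0.002], "spin": 0},
  {"linear": [0, 0, -0.002], "spin": 0},
])

```text
clock: 53.25
tcp_pos: [0.5037, -0.3264, 0.0015]
tool_rot: [2.407, 2.019, 0.0]
contact_force: [0.1, -0.4, -2.6]
finger_gap: 0.057
grasp_force: 86.2
```

arm_command([
  {"linear": [0, 0, -0.0005], "spin": 0},
  {"linear": [0, 0, -0.001], "spin": 0},
  {"linear": [0, 0, -0.001], "spin": 0},
])

```text
clock: 53.55
tcp_pos: [0.5038, -0.3264, 0.0009]
tool_rot: [2.406, 2.019, 0.0]
contact_force: [-1.2, 0.2, 0.1]
finger_gap: 0.0568
grasp_force: 88.4
```

arm_command([
  {"linear": [0, 0, 0], "spin": 0},
  {"linear": [0, 0, 0], "spin": 0},
  {"linear": [0, 0, 0], "spin": 0},
  {"linear": [0, 0, 0], "spin": 0},
  {"linear": [0, 0, 0], "spin": 0},
], hand=0.2)

```text
clock: 54.05
tcp_pos: [0.5039, -0.3265, 0.0006]
tool_rot: [2.406, 2.019, 0.0]
contact_force: [-0.2, -0.6, 0.1]
finger_gap: 0.0685
grasp_force: 0.0
```

arm_command([
  {"linear": [0, 0, 0.01], "spin": 0},
  {"linear": [0, 0, 0.03], "spin": 0},
  {"linear": [0, 0, 0.07], "spin": 0},
  {"linear": [0, 0, 0.12], "spin": 0},
  {"linear": [0, 0, 0.16], "spin": 0},
  {"linear": [0, 0, 0.16], "spin": 0},
])

```text
clock: 54.65
tcp_pos: [0.5082, -0.3295, 0.1697]
tool_rot: [2.395, 2.01, 0.006]
contact_force: [1.3, -0.8, -0.2]
finger_gap: 0.0685
grasp_force: 0.0
```

Run:
```python
from h import *
s=arm.read_state(); M=R.from_rotvec(s['tool_rot']).as_matrix(); print(s['tcp_pos'].round(4),s['finger_gap'])
snap('wrist','w7'); i=cv2.imread('pics/w7.png'); cv2.imwrite('pics/w7b.png',cv2.resize(i,(800,600)))
```

```text
[ 0.5082 -0.3295  0.1697] 0.06847027209610014
dict_keys(['intrinsics', 'mount']) 54.65
```

View pics/w7b.png

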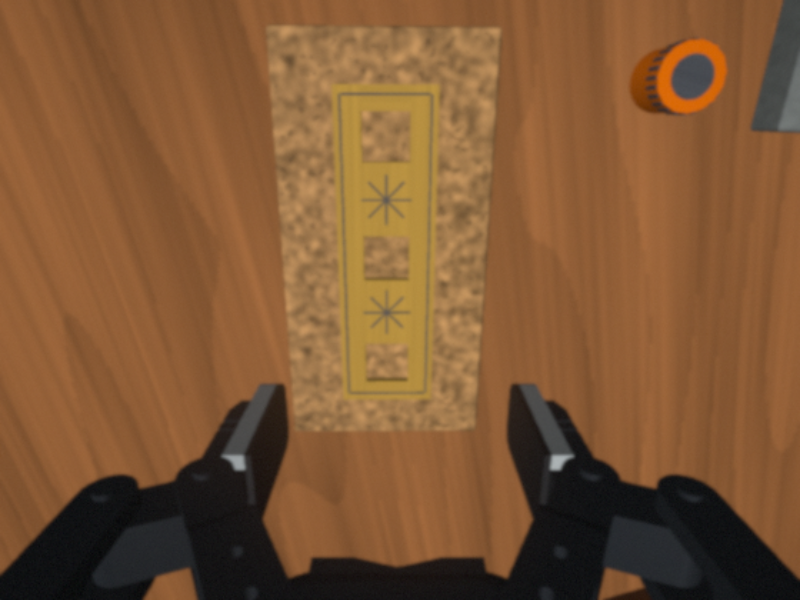

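Run:
```python
from h import *
f=lambda x,y,z:at('w7',x*.7-.15,y*.7-.15,z)
for n,z,c in(('mat',.005,((267,26),(500,27),(475,431),(296,431))),('plq',.010,((332,85),(440,85),(430,399),(347,399)))):
    P=np.array([f(*p,z) for p in c]);d=P[0]+P[1]-P[2]-P[3];print(n,P.mean(0),np.linalg.norm(d)/2,np.degrees(np.arctan2(d[0],d[1])))
```

```text
mat [ 0.50285  -0.326475  0.005   ] 0.2598009863337705 10.131262278900271
plq [ 0.504375 -0.32705   0.01    ] 0.2005634126654211 9.86152401565874
```

arm_command([
  {"linear": [0.019, 0.028, 0], "spin": 0},
  {"linear": [0.038, 0.057, 0], "spin": 0},
  {"linear": [0.06, 0.09, 0], "spin": 0},
  {"linear": [0.085, 0.127, 0], "spin": 0},
  {"linear": [0.11, 0.165, 0], "spin": 0},
  {"linear": [0.135, 0.202, 0], "spin": 0},
  {"linear": [0.158, 0.237, 0], "spin": 0},
  {"linear": [0.178, 0.267, 0], "spin": 0},
  {"linear": [0.191, 0.286, 0], "spin": 0},
  {"linear": [0.191, 0.286, 0], "spin": 0},
], hand=1, squeeze=20)

```text
clock: 55.7
tcp_pos: [0.6953, -0.0376, 0.1591]
tool_rot: [-2.402, -2.022, 0.001]
contact_force: [-0.0, 0.0, 0.5]
finger_gap: -0.0
grasp_force: 0.0
```

arm_command([
  {"linear": [0, 0, -0.03], "spin": 0},
  {"linear": [0, 0, -0.06], "spin": 0},
  {"linear": [0, 0, -0.08], "spin": 0},
  {"linear": [0, 0, -0.1], "spin": 0},
  {"linear": [0, 0, -0.11], "spin": 0},
  {"linear": [0, 0, -0.11], "spin": 0},
  {"linear": [0, 0, -0.11], "spin": 0},
])

```text
clock: 56.4
tcp_pos: [0.6947, -0.0411, 0.0509]
tool_rot: [2.407, 2.019, -0.0]
contact_force: [-0.2, -0.3, 0.0]
finger_gap: 0.0
grasp_force: 0.0
```

Relative to the mat, the plaque is within about 1.5 mm and 0.3°. Now I press the green key.

arm_command([
  {"linear": [0, 0, -0.006], "spin": 0},
  {"linear": [0, 0, -0.012], "spin": 0},
  {"linear": [0, 0, -0.017], "spin": 0},
  {"linear": [0, 0, -0.02], "spin": 0},
  {"linear": [0, 0, -0.02], "spin": 0},
])

```text
clock: 56.9
tcp_pos: [0.6941, -0.0402, 0.0296]
tool_rot: [-2.406, -2.019, 0.002]
contact_force: [-0.6, 0.3, 0.3]
finger_gap: 0.0001
grasp_force: 0.0
```

arm_command([
  {"linear": [0, 0, -0.001], "spin": 0},
  {"linear": [0, 0, -0.002], "spin": 0},
  {"linear": [0, 0, -0.002], "spin": 0},
])

```text
clock: 57.2
tcp_pos: [0.6948, -0.0403, 0.0285]
tool_rot: [2.407, 2.019, 0.0]
contact_force: [-0.1, -0.7, -0.2]
finger_gap: -0.0001
grasp_force: 0.0
```

arm_command([
  {"linear": [0, 0, -0.0005], "spin": 0},
  {"linear": [0, 0, -0.001], "spin": 0},
  {"linear": [0, 0, -0.0015], "spin": 0},
  {"linear": [0, 0, -0.0015], "spin": 0},
])

```text
clock: 57.6
tcp_pos: [0.6947, -0.0404, 0.0269]
tool_rot: [-2.407, -2.019, 0.0]
contact_force: [0.0, 0.4, 1.2]
finger_gap: 0.0
grasp_force: 0.0
```

arm_command([
  {"linear": [0, 0, -0.0005], "spin": 0},
  {"linear": [0, 0, -0.001], "spin": 0},
  {"linear": [0, 0, -0.0015], "spin": 0},
  {"linear": [0, 0, -0.0015], "spin": 0},
])

```text
clock: 58.0
tcp_pos: [0.6948, -0.0404, 0.0258]
tool_rot: [2.407, 2.019, 0.0]
contact_force: [-0.2, 1.5, 3.1]
finger_gap: -0.0001
grasp_force: 0.9
```

arm_command([
  {"linear": [0, 0, -0.0005], "spin": 0},
  {"linear": [0, 0, -0.001], "spin": 0},
  {"linear": [0, 0, -0.0015], "spin": 0},
  {"linear": [0, 0, -0.0015], "spin": 0},
  {"linear": [0, 0, -0.0015], "spin": 0},
  {"linear": [0, 0, -0.0015], "spin": 0},
])

```text
clock: 58.6
tcp_pos: [0.6948, -0.0404, 0.0251]
tool_rot: [2.407, 2.019, 0.0]
contact_force: [-2.4, 0.2, 7.0]
finger_gap: 0.0001
grasp_force: 3.5
```

arm_command([
  {"linear": [0, 0, -0.0005], "spin": 0},
  {"linear": [0, 0, -0.001], "spin": 0},
  {"linear": [0, 0, -0.001], "spin": 0},
  {"linear": [0, 0, -0.001], "spin": 0},
  {"linear": [0, 0, -0.001], "spin": 0},
])

```text
clock: 59.1
tcp_pos: [0.6949, -0.0404, 0.025]
tool_rot: [2.406, 2.019, 0.0]
contact_force: [-5.1, 0.8, 11.3]
finger_gap: 0.0002
grasp_force: 5.7
```

arm_command([
  {"linear": [0, 0, 0.02], "spin": 0},
  {"linear": [0, 0, 0.05], "spin": 0},
  {"linear": [0, 0, 0.1], "spin": 0},
  {"linear": [0, 0, 0.15], "spin": 0},
  {"linear": [0, 0, 0.2], "spin": 0},
  {"linear": [0, 0, 0.2], "spin": 0},
  {"linear": [0, 0, 0.2], "spin": 0},
])

```text
clock: 59.8
tcp_pos: [0.6962, -0.0405, 0.2257]
tool_rot: [2.404, 2.017, 0.006]
contact_force: [-1.4, -0.4, 0.0]
finger_gap: -0.0002
grasp_force: 0.0
```

Run:
```python
from h import *
snap('scene','s9'); crop('s9','s9b',110,110,460,370,2.28)
```

```text
dict_keys(['intrinsics', 'T']) 59.8
```

View pics/s9b.png

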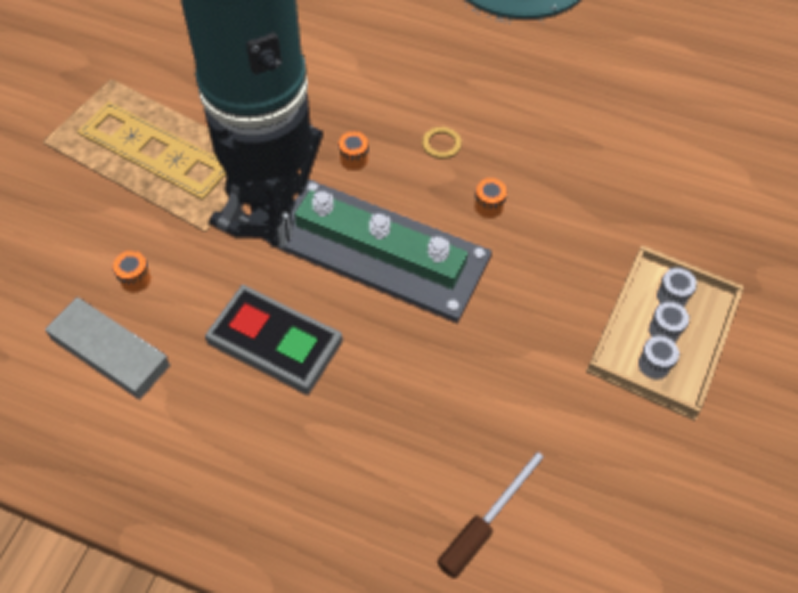

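The scene shows the three nuts in the tray at about (670,318), the plaque flat on the mat at (153,150) and the fixture bare. The graver, whetstone and ring have not moved.

```bash
python3 -c "
from rig import arm
print(arm.job_done())"
```

```text
the job is handed in; nothing more can be done
None
```

The job is handed in: all three nuts are in the tray, the plaque lies engraved side up on the mat (within about 1.5 mm and 0.3° of centred, after one return to the studs to regrip), and the green key was pressed to a firm stop at about 11 N. The hand-in gave no verdict.

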